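# Lay up a weighted lamination in the blue cradle

## Task

Set up a dry run of the lamination in the gluing cradle with the blue stops, one piece after another from the bottom up: the dark walnut strip flat in the channel between the stops, the pale pine strip on it, then the smallest block lengthwise on the middle of the pine, and the steel weight upright on that block. Centre each piece squarely over what is below it and let go of everything. Keep the red cradle empty, and do not disturb the big wooden block, the flat oak offcut or the glue bottle.

Things in the scene. Friction and masses are not known exactly. Their poses are not given: they have to be found in the camera images.
- blue_cradle: fixed gluing cradle: plywood base 96 (x) x 120 (y) x 12 mm with four low blue stops. Origin: centre of the underside; y along the channel. A strip lies along y on the base (12 mm above the origin), between the stops: inner faces at x = +-32 mm, each 15 x 24 mm, centred at y = +-47 mm, 12 mm higher than the base; middle (|y| < 35 mm) and ends open. The one to use.
- red_cradle: fixed gluing cradle: plywood base 96 (x) x 120 (y) x 12 mm with four low red stops. Origin: centre of the underside; y along the channel. A strip lies along y on the base (12 mm above the origin), between the stops: inner faces at x = +-32 mm, each 15 x 24 mm, centred at y = +-47 mm, 12 mm higher than the base; middle (|y| < 35 mm) and ends open. It stays empty.
- walnut_strip: dark brown walnut strip, 50 (x) x 160 (y) x 25 (z) mm, lying flat, loose. Origin: centre of its underside; y is its length, z up. Same either way round.
- pine_strip: pale pine strip, 45 (x) x 140 (y) x 38 (z) mm, lying flat, loose. Origin: centre of its underside; y is its length, z up. Same either way round.
- small_block: smallest wooden block, pale, 40 (x) x 60 (y) x 32 (z) mm, loose. Origin: centre of its underside; y is its longer side, z up. Same either way round.
- weight: round steel weight, about 0.35 to 0.65 kg, standing, loose: a disc of 60 mm diameter from 0 to 34 mm height, a neck of 18 mm diameter up to 44 mm, and on it a plain knob of 26 mm diameter from 46 to 74 mm (its top), to be gripped from above. Origin: centre of its underside; z is its axis, up.
- big_block: thick mid-brown wooden block with grain lines, 60 (x) x 100 (y) x 45 (z) mm. Origin: centre of its underside. A bystander: leave it where it is.
- oak_board: flat mid-brown oak offcut, 70 (x) x 110 (y) x 20 (z) mm. Origin: centre of its underside. A bystander: leave it where it is.
- glue: yellow glue bottle with an orange nozzle, 62 mm diameter, 200 mm high, standing behind the cradles. Origin: centre of its underside. A bystander: leave it where it is.

How it is judged:
By the outcome, as a careful person would: the job done as asked, in the order asked, and still so for the second after the job is handed in, with the robot touching nothing.
It also fails if it takes over 112 s, if anything falls off the work surface, if the arm or the gripper's body presses on something with over 40 N, if the wrist force passes 120 N, or if a joint passes its speed limit or range.

## Robot

A 7-joint arm with a two-finger parallel gripper is mounted at the origin on a cart in front of the work surface, level with it; the furniture and walls round the work are solid. World frame = base frame: x ahead of the robot, y to its left, z up, the work surface at z = 0. Lengths are in mm, angles in rad, forces in N, time in s.
With the tool pointing down it reaches from about 425 to 1025 mm from the base axis. Payload 9.4 kg.
Tool frame: the origin (TCP) lies midway between the tips of the shut fingers; the grasp point (between the pads) lies tcp_to_grasp behind it (tcp_to_grasp is the distance from the TCP to the grasp point, in mm); z points along the fingers, y is the line along which they close (so a half turn about z gives the same grasp; the last joint's range is limited). The gripper opens to 85 mm and grips with 20 to 120 N. Pads are 22 mm wide; open, the fingers measure 114 mm over their backs; the gripper's body (76 mm by 85 mm) begins 54 mm behind the grasp point. The pads swing forward as they close: fully open they stand 13 mm farther back than shut.
Start: joints at [-0.077, 0.599, -0.003, 1.599, 0.002, 0.943, -0.08], TCP at [724.999, -0.008, 209.175] pointing down, gripper open.
Joint ranges: [-2.57, 2.57], [-0.35, 1.97], [-1.29, 1.29], [0.11, 2.56], [-1.05, 4.19], [0.11, 1.86], [-2.63, 2.63]. Speed limits (rad/s): [2.22, 2.22, 3.01, 3.01, 3.14, 3.14, 3.14].

## Interface

Orientations are given as a unit quaternion [x, y, z, w].
In Python, from station import * gives the robot as it stands.
- The arm moves only by the tool send_rows, never from a script. Its argument "targets" is a list of rows, each a list of 6 numbers: the shift along the world's x, y, z scaled (see below), then the turn, a rotation vector about the world's x, y, z scaled (see below). A call has 1 to 12 rows; each row is the pose to reach, as a shift and turn from the pose commanded when the call began, turning the shorter way round; what a row does not reach only later rows make up. The controller multiplies each number of a shift by 25 cm and each number of a turn by 180 degrees. A row lasts 1/12 s, in which the tool goes at most 41.7 mm and 7.16 degrees, less where a joint would pass 70% of its speed; a pose out of reach is approached as far as the arm can. A call with a number of a shift or a turn outside -1 to 1 is refused whole. A call with a gripper value outside its range is refused whole. "grip" is the opening, from 0 (shut) to 1 (fully open), set as the call begins (left out, the last holds). The fingers move at their own pace and stop on an object; "grip_force" is the grip in N (left out, the last holds). Time passes only in rows, so rows that repeat a pose let the fingers close. It gives the time, the measured TCP pose, the force, the opening and the grip force at its end, in the units of the state.
- observe(): the state, without advancing time (a new reading comes with each control period).
- read_camera(name): name is "scene" or "side" or "wrist"; returns the picture (420x560x3 uint8, red, green, blue); there is no depth.
- camera_model(name): a dict with "camera_matrix" (3x3 intrinsics, pixels), "k1" (the pictures are not rectified: a ray, as slopes to the right and down, at radius r is drawn at 1 + k1 r^2 times it, then the intrinsics apply), "world_from_camera" (4x4, takes a point from camera to world coordinates); the wrist camera has in their place "T_tool_cam" (4x4, takes a point from camera to tool coordinates, whose origin is the TCP and whose axes are the flange's). Camera axes: x right, y up, looking along -z (the intrinsics and any distortion apply to the point x, -y, -z); pixel columns grow to the right and rows downward; lengths in mm; the calibration is good to about 2 mm. A picture is of the moment at which its call begins: read the wrist's pose just before it. camera_model takes no time and is no camera call.
- close_job(): hands the job in; it is judged then, once.
The state is a dict: "clock": time; "joint_pos": joint angles; "joint_vel": joint speeds; "joint_torque": joint torques, N m; "tcp_pos": TCP position; "ee_rot": TCP orientation; "wrist_force": force on the tool from outside, world axes, zero at the start; "ft_torque": the same for the moment, N m; "opening": finger opening in mm; "gripper_force": force on a finger pad.
Only numpy, scipy, OpenCV 4.12 (cv2) and the standard library are available. Lean on these libraries where they do the work, as an engineer would, in place of code of your own. Each camera call takes 0.05 s, during which the arm holds its last target. There are 200 camera calls.

## Working session

There is one attempt and no reset: what is moved stays moved. The work goes in short steps, Python scripts to look and compute and a tool call to move; the robot and the scene stay as the last step left them, time stands still between calls to the robot, and variables do not carry over. Pictures are saved under pics/ and viewed, at most 14 in all, crops included, and the job is handed in when it is done.

Besides the shell and the picture viewer there is one more tool, called after ">>>" as name(argument=value, ...), one argument or row to a line, values as JSON. send_rows: Moves the arm, as the interface text tells. Shifts and turns lie within -1 to 1; 1 stands for 25 cm of shift or 180 degrees of turn. Its arguments: {"type":"object","properties":{"targets":{"type":"array"},"grip":{"type":"number"},"grip_force":{"type":"number"}},"required":["targets"]}

```bash
mkdir -p pics; ls; python3 - <<'E'
from station import *
import cv2,json,numpy as np
s=observe(); print(s)
for n in("scene","side","wrist"):
    im=read_camera(n); cv2.imwrite(f"pics/{n}0.png",im[:,:,::-1]); m=camera_model(n); print(n,{k:np.round(np.array(v),4).tolist() for k,v in m.items()})
E
```

```text
pics
{'clock': 0.0, 'joint_pos': array([-0.07669031,  0.60014702, -0.00256541,  1.60013892,  0.00180581,
        0.94290363, -0.07979643]), 'joint_vel': array([ 1.57257720e-04, -1.13031274e-03, -3.36193582e-05, -1.38462497e-03,
        1.67046954e-04,  2.47768693e-04, -1.68192232e-03]), 'joint_torque': array([-9.47821900e-04, -7.76440001e+01,  1.56451017e+00, -2.58004493e+01,
        1.21808253e-02,  8.94789293e-03,  3.55701900e-05]), 'tcp_pos': array([ 7.24484666e+02, -1.50380857e-02,  2.08297626e+02]), 'ee_rot': array([ 7.07080353e-01,  7.07132759e-01, -6.10461661e-04, -5.12897204e-04]), 'wrist_force': array([-0.25223151, -0.58082245, -0.27346725]), 'ft_torque': array([-0.03061189,  0.01065793,  0.02495548]), 'gripper_force': 0.0, 'opening': 85.50239917750238}
scene {'camera_matrix': [[539.9543, 0.0, 279.8644], [0.0, 539.9543, 211.6722], [0.0, 0.0, 1.0]], 'k1': 0.0334, 'world_from_camera': [[0.8999, 0.2868, -0.3286, 111.5899], [-0.436, 0.6137, -0.6583, -933.1336], [0.0128, 0.7356, 0.6773, 1000.6622], [0.0, 0.0, 0.0, 1.0]]}
side {'camera_matrix': [[479.1843, 0.0, 277.6871], [0.0, 479.1843, 202.7539], [0.0, 0.0, 1.0]], 'k1': 0.0297, 'world_from_camera': [[0.9958, 0.0678, -0.062, 517.9088], [-0.0908, 0.625, -0.7753, -894.6603], [-0.0138, 0.7777, 0.6285, 774.1793], [0.0, 0.0, 0.0, 1.0]]}
wrist {'camera_matrix': [[341.9371, 0.0, 281.2253], [0.0, 341.9371, 211.7099], [0.0, 0.0, 1.0]], 'k1': -0.0869, 'T_tool_cam': [[-0.0007, 0.9498, 0.3129, 80.952], [1.0, 0.0006, 0.0004, -0.7486], [0.0002, 0.3129, -0.9498, -165.4183], [0.0, 0.0, 0.0, 1.0]]}
```

View pics/scene0.png

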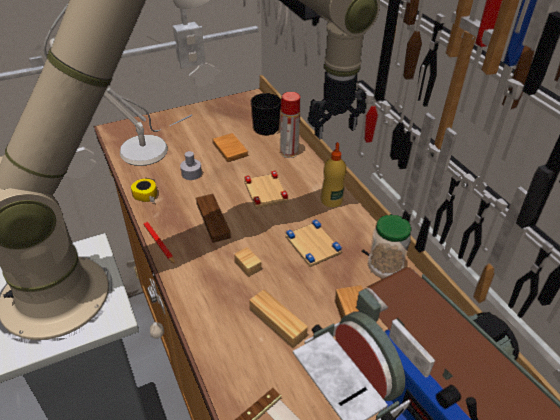

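View pics/side0.png

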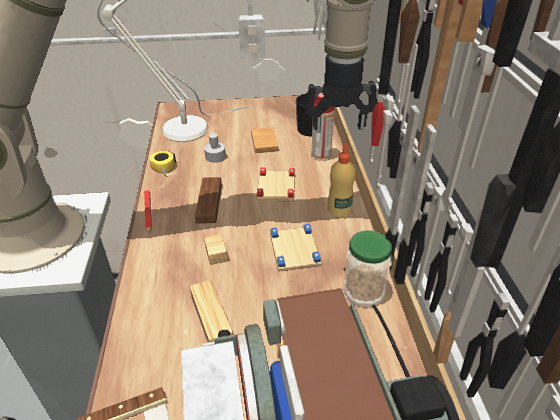

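View pics/wrist0.png

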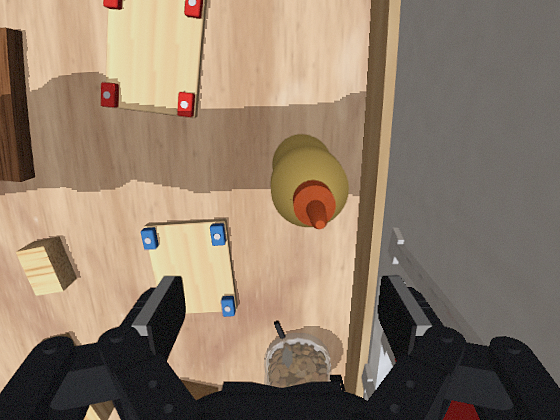

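```bash
python3 -c "
import station;print([n for n in dir(station) if n[0]!='_']);print(getattr(station,'tcp_to_grasp',None))"
```

```text
['IKError', 'camera_model', 'close_job', 'observe', 'read_camera', 'tcp_to_grasp']
18.700000000000003
```

Scene view: walnut (213,217), pine (278,316), small block (248,261), weight (190,167), blue cradle (313,243), red cradle (266,188), oak (230,147), glue (333,178), a brown block half hidden at about (347,300). Side view: the same, weight (215,148), walnut (208,200), small block (217,249), pine (211,310), blue cradle (296,247). Wrist view: both cradles, with the blue one's corner stops at (149,238), (218,235), (228,306).

```bash
cat > h.py <<'E'
from station import *
import numpy as np, cv2
from scipy.spatial.transform import Rotation as R
def T_of(s):
    T=np.eye(4); T[:3,:3]=R.from_quat(s["ee_rot"]).as_matrix(); T[:3,3]=s["tcp_pos"]; return T
def cam(name,s=None):
    m=camera_model(name); K=np.array(m["camera_matrix"])
    T=np.array(m["world_from_camera"]) if name!="wrist" else T_of(s)@np.array(m["T_tool_cam"])
    return K,m["k1"],T
def rays(c,px):
    K,k1,T=c; p=np.array(px,float).reshape(-1,1,2)
    u=cv2.undistortPoints(p,K,np.array([k1,0,0,0.])).reshape(-1,2)
    d=np.c_[u[:,0],-u[:,1],-np.ones(len(u))]@T[:3,:3].T
    return T[:3,3],d/np.linalg.norm(d,axis=1,keepdims=True)
def onz(c,px,z):
    o,d=rays(c,px); return o+d*((z-o[2])/d[:,2])[:,None]
def tri(c1,p1,c2,p2):
    o1,a=rays(c1,p1); o2,b=rays(c2,p2); out=[]
    for u,v in zip(a,b):
        x=np.linalg.lstsq(np.c_[u,-v],o2-o1,rcond=None)[0]; P,Q=o1+x[0]*u,o2+x[1]*v
        out.append(np.r_[(P+Q)/2,np.linalg.norm(P-Q)])
    return np.array(out)
def proj(c,P):
    K,k1,T=c; q=(np.atleast_2d(P)-T[:3,3])@T[:3,:3]; x=q[:,0]/-q[:,2]; y=-q[:,1]/-q[:,2]; f=1+k1*(x*x+y*y)
    return np.c_[K[0,0]*x*f+K[0,2],K[1,1]*y*f+K[1,2]]
def snap(name,tag):
    s=observe(); im=read_camera(name)[:,:,::-1].copy(); cv2.imwrite(f"pics/{tag}.png",im); return im,cam(name,s)
E
python3 - <<'E'
from h import *
np.set_printoptions(precision=1,suppress=True)
cs,cd=cam("scene"),cam("side")
it={"walnut":((211,212),(209,196)),"pine":((277,313),(208,308)),"small":((245,259),(215,247)),"wt":((190,158),(213,138)),"blue":((313,243),(296,247)),"red":((266,188),(277,184)),"oak":((230,146),(264,138)),"glueTip":((338,145),(345,153))}
for k,(a,b) in it.items(): print(k,tri(cs,[a],cd,[b])[0])
for q in [(336,288),(352,284),(362,300),(345,315)]: print("big?",onz(cs,[q],45)[0])
cw=cam("wrist",observe())
print("blue stops scene/side/wrist")
for n,c,f in(("scene",cs,"scene0"),("side",cd,"side0"),("wrist",cw,"wrist0")):
    h=cv2.cvtColor(cv2.imread(f"pics/{f}.png"),cv2.COLOR_BGR2HSV)
    m=cv2.inRange(h,(105,130,50),(125,255,255))
    k,l,st,ce=cv2.connectedComponentsWithStats(m)
    for i in range(1,k):
        if 30<st[i,4]<600: print(n,st[i,4],ce[i],onz(c,[ce[i]],20)[0])
E
```

```text
walnut [420.2  99.4  11.8   8.7]
pine [ 428.7 -293.1   41.1    3.6]
small [437.2 -93.4  10.8   5.7]
wt [432.  288.5  65.6   1.3]
blue [ 621.7 -105.2    0.5    1.4]
red [600.2 137.3   5.5   4.9]
oak [580.4 360.   14.2   1.9]
glueTip [751.6  22.2 175.7  19. ]
big? [ 579.1 -288.2   45. ]
big? [ 618.2 -293.6   45. ]
big? [ 614.2 -342.3   45. ]
big? [ 559.  -361.2   45. ]
blue stops scene/side/wrist
scene 589 [519.4  36.6] [1949.   561.5   20. ]
scene 31 [316.2 223.8] [653.2 -62.7  20. ]
scene 37 [336.5 246.4] [ 660.1 -156.1   20. ]
scene 35 [309.7 257.8] [ 580.7 -161.5   20. ]
scene 109 [405.3 415.8] [ 553.7 -595.7   20. ]
side 262 [487.5  11.5] [1717.1 1370.5   20. ]
side 31 [307.2 229.2] [652.1 -69.8  20. ]
side 36 [274.2 232.9] [574.2 -74.2  20. ]
side 38 [316.1 257.8] [ 658.5 -164.2   20. ]
side 44 [280.9 261.8] [ 580.7 -168.    20. ]
wrist 235 [217.4 233.8] [652.2 -61.7  20. ]
wrist 249 [149.5 237.7] [574.1 -66.7  20. ]
wrist 194 [228.2 305.3] [ 659.3 -154.9   20. ]
```

Rays agree with the given sizes: blue cradle at about (617,-111), turned about +4°, and all parts within reach. I'm moving the wrist camera over the walnut and small block.

>>> send_rows(
  targets=[
    [-1, 0.16, 0.16, 0, 0, 0],
    [-1, 0.16, 0.16, 0, 0, 0],
    [-1, 0.16, 0.16, 0, 0, 0],
    [-1, 0.16, 0.16, 0, 0, 0],
    [-1, 0.16, 0.16, 0, 0, 0],
    [-1, 0.16, 0.16, 0, 0, 0],
    [-1, 0.16, 0.16, 0, 0, 0],
    [-1, 0.16, 0.16, 0, 0, 0],
    [-1, 0.16, 0.16, 0, 0, 0],
    [-1, 0.16, 0.16, 0, 0, 0],
  ],
)

```text
clock: 0.98
tcp_pos: [476.5, 39.9, 249.2]
ee_rot: [0.707, 0.707, 0.0, 0.0]
wrist_force: [0.5, 0.3, -0.0]
opening: 85.3
gripper_force: 0.0
```

```bash
python3 - <<'E'
from h import *
s=observe(); print(s["clock"],s["tcp_pos"],s["ee_rot"]); np.save("pose1.npy",T_of(s)); snap("wrist","w1")
E
```

```text
0.9833 [476.48144711  39.94172096 249.17375324] [7.07221846e-01 7.06991519e-01 3.71417763e-04 3.38224424e-04]
```

View pics/w1.png

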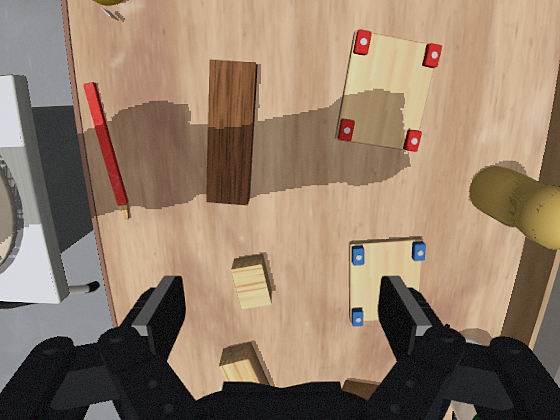

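```bash
python3 - <<'E'
import cv2,numpy as np
im=cv2.imread("pics/w1.png")
a=cv2.resize(im[45:225,190:270],None,fx=3,fy=3,interpolation=cv2.INTER_NEAREST)
b=cv2.resize(im[240:420,190:320],None,fx=3,fy=3,interpolation=cv2.INTER_NEAREST)
cv2.imwrite("pics/c1.png",np.hstack([a,b]))
h=cv2.cvtColor(im,cv2.COLOR_BGR2HSV)
for n,p in {"wal":(225,90),"walsh":(225,150),"walside":(253,90),"tab":(180,80),"tabsh":(180,150),"sbl":(255,295),"sbu":(250,268),"tab2":(300,290)}.items(): print(n,h[p[1]-2:p[1]+3,p[0]-2:p[0]+3].reshape(-1,3).mean(0))
E
```

```text
wal [ 12.44 144.96 130.52]
walsh [ 11.64 149.8   73.04]
walside [ 11.16 169.4   84.2 ]
tab [ 14.56  82.72 196.96]
tabsh [ 11.64  95.04 122.24]
sbl [ 22.68  72.48 215.96]
sbu [ 19.56  93.32 215.36]
tab2 [ 14.56  81.4  196.48]
```

View pics/c1.png

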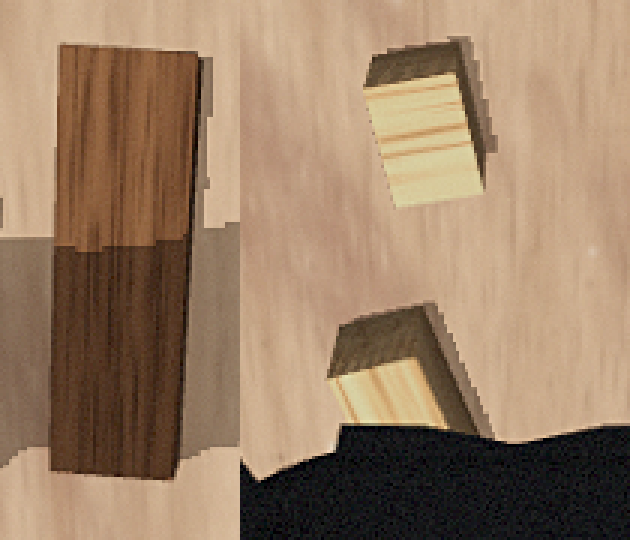

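Crop: walnut top face about (210,60)–(255,62)–(249,204)–(207,202). The small block's bright top is (231,269), (262,264), (271,302), (242,308), and its sides are dark. So a colour mask isolates the top faces.

```bash
cat >> h.py <<'E'
def rect(c,mask,z,name="",roi=None):
    """largest blob of mask -> its contour on plane z -> min-area rectangle: centre, angle of long side from +y (deg), short, long"""
    if roi is not None:
        k=np.zeros_like(mask); x0,y0,x1,y1=roi; k[y0:y1,x0:x1]=1; mask=mask*k
    mask=cv2.morphologyEx(mask,cv2.MORPH_CLOSE,np.ones((3,3),np.uint8)); mask=cv2.morphologyEx(mask,cv2.MORPH_OPEN,np.ones((5,5),np.uint8))
    cs=cv2.findContours(mask,cv2.RETR_EXTERNAL,cv2.CHAIN_APPROX_NONE)[0]; q=max(cs,key=cv2.contourArea)
    P=onz(c,q.reshape(-1,2),z)[:,:2].astype(np.float32); (ctr,_,_)=r=cv2.minAreaRect(P); b=cv2.boxPoints(r)
    e=b[1]-b[0]; f=b[2]-b[1]; L=e if np.linalg.norm(e)>np.linalg.norm(f) else f
    if L[1]<0: L=-L
    ang=np.degrees(np.arctan2(-L[0],L[1])); out=(np.round(ctr,1),round(float(ang),1),np.round(sorted(r[1]),1))
    print(name,"z",z,*out); return q.reshape(-1,2),b,out
HS=lambda im:cv2.cvtColor(im,cv2.COLOR_BGR2HSV)
walm=lambda im:cv2.inRange(HS(im),(5,118,25),(18,255,175))
pale=lambda im:cv2.inRange(HS(im),(16,50,185),(30,255,255))
E
python3 - <<'E'
from h import *
im=cv2.imread("pics/w1.png"); m=camera_model("wrist")
c=(np.array(m["camera_matrix"]),m["k1"],np.load("pose1.npy")@np.array(m["T_tool_cam"]))
rect(c,walm(im),25,"walnut",(190,40,275,230)); rect(c,pale(im),32,"small",(215,245,290,320))
cs,cd=cam("scene"),cam("side"); a,b=cv2.imread("pics/scene0.png"),cv2.imread("pics/side0.png")
rect(cs,pale(a),38,"pineS",(240,280,315,350));rect(cd,pale(b),38,"pineD",(185,275,235,340))
rect(cs,pale(a),32,"smallS",(230,245,265,280));rect(cd,pale(b),32,"smallD",(200,230,235,265))
rect(cs,walm(a),25,"walS",(190,190,235,245));rect(cd,walm(b),25,"walD",(190,170,228,228))
E
```

```text
walnut z 25 [418.3  82.6] -4.8 [ 51.1 159.5]
small z 32 [ 437.3 -113.5] 7.1 [42.9 75.3]
pineS z 38 [ 431.9 -287.6] 17.7 [ 43.9 138.8]
pineD z 38 [ 434.7 -284.6] -1.1 [ 86.6 155. ]
smallS z 32 [ 439.5 -105.6] 8.9 [38.4 56.3]
smallD z 32 [ 443.  -113.8] -1.1 [ 75.9 100.6]
walS z 25 [409.8  70.5] -18.9 [107.6 196.3]
walD z 25 [419.2  64.5] -4.2 [ 52.  179.5]
```

>>> send_rows(
  targets=[
    [-0.224, 0.208, -0.4, 0, 0, -0.0267],
    [-0.224, 0.208, -0.4, 0, 0, -0.0267],
    [-0.224, 0.208, -0.4, 0, 0, -0.0267],
    [-0.224, 0.208, -0.4, 0, 0, -0.0267],
    [-0.224, 0.208, -0.4, 0, 0, -0.0267],
    [-0.224, 0.208, -0.4, 0, 0, -0.0267],
    [-0.224, 0.208, -0.4, 0, 0, -0.0267],
  ],
)

```text
clock: 1.62
tcp_pos: [420.9, 91.7, 149.8]
ee_rot: [0.737, 0.676, 0.001, 0.001]
wrist_force: [0.5, -0.5, 0.5]
opening: 85.6
gripper_force: 0.0
```

```bash
python3 - <<'E'
from h import *
np.set_printoptions(precision=1,suppress=True)
s=observe(); print(s["tcp_pos"],R.from_quat(s["ee_rot"]).as_matrix()); np.save("pose2.npy",T_of(s)); im2,c2=snap("wrist","w2")
im=cv2.imread("pics/w1.png"); m=camera_model("wrist")
c=(np.array(m["camera_matrix"]),m["k1"],np.load("pose1.npy")@np.array(m["T_tool_cam"]))
q2,b2,_=rect(c2,walm(im2),25,"walnut2",(60,20,400,330)); q1,b1,_=rect(c,walm(im),25,"walnut1",(190,40,275,230))
k=lambda b:np.array(sorted(b.tolist(),key=lambda p:(p[1]>82,p[0])))
for b_ in(b1,b2): print(k(b_).ravel())
f=lambda b,c:proj(c,np.c_[k(b),np.full(4,25)])
print(tri(c,f(b1,c),c2,f(b2,c2)))
E
```

```text
[420.9  91.7 149.8] [[ 0.1  1.   0. ]
 [ 1.  -0.1  0. ]
 [ 0.   0.  -1. ]]
walnut2 z 25 [417.3  82.7] -4.8 [ 49.5 160. ]
walnut1 z 25 [418.2  82.5] -4.8 [ 51.1 159.5]
[386.    5.2 437.    0.9 399.5 164.1 450.4 159.8]
[386.    5.  435.3   0.9 399.4 164.5 448.7 160.4]
[[386.1   5.3  25.3   0.1]
 [436.   -0.3  22.3   1.5]
 [399.1 164.4  22.9   0.1]
 [449.6 160.3  16.9   0.9]]
```

View pics/w2.png

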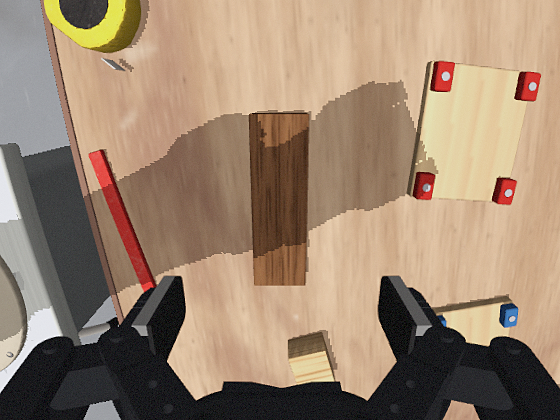

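Walnut sits at (417.5,82.6), -4.8°, with its top at about 23–25 mm and a measured size of 49.5×160. In the picture it lies between the fingers at (250–308,112–285). Descending and gripping.

>>> send_rows(
  targets=[
    [-0.006, 0, -0.2, 0, 0, 0],
    [-0.006, 0, -0.36, 0, 0, 0],
    [-0.006, 0, -0.5, 0, 0, 0],
    [-0.006, 0, -0.56, 0, 0, 0],
    [-0.006, 0, -0.596, 0, 0, 0],
    [-0.006, 0, -0.596, 0, 0, 0],
    [-0.006, 0, -0.596, 0, 0, 0],
  ],
)

```text
clock: 2.25
tcp_pos: [418.1, 89.3, 4.6]
ee_rot: [0.737, 0.676, -0.003, 0.002]
wrist_force: [0.0, 0.3, -0.7]
opening: 85.7
gripper_force: 0.0
```

>>> send_rows(
  targets=[
    [0, 0, 0, 0, 0, 0],
    [0, 0, 0, 0, 0, 0],
    [0, 0, 0, 0, 0, 0],
    [0, 0, 0, 0, 0, 0],
    [0, 0, 0, 0, 0, 0],
    [0, 0, 0, 0, 0, 0],
    [0, 0, 0, 0, 0, 0],
    [0, 0, 0, 0, 0, 0],
  ],
  grip=0,
  grip_force=50,
)

```text
clock: 2.92
tcp_pos: [416.6, 89.9, 5.0]
ee_rot: [0.736, 0.677, -0.004, 0.001]
wrist_force: [0.2, 0.2, -0.4]
opening: -0.2
gripper_force: 0.0
```

```bash
python3 - <<'E'
from h import *
s=observe(); print(s); snap("wrist","w3")
E
```

```text
{'clock': 2.9167, 'joint_pos': array([-0.26720215,  0.65763342, -0.1191264 ,  2.41402796,  0.77667864,
        0.11089067, -1.21896069]), 'joint_vel': array([-0.00063401,  0.00332246, -0.0007183 , -0.00022361,  0.00473287,
        0.00058555, -0.0054683 ]), 'joint_torque': array([ 3.95776355e-03, -5.85426664e+01,  2.18071556e-01, -2.32098185e+00,
       -2.43210595e-02,  3.52482079e-02,  2.37498310e-02]), 'tcp_pos': array([416.6179814 ,  89.89973816,   5.02423759]), 'ee_rot': array([ 0.73592038,  0.67705724, -0.00364161,  0.0011972 ]), 'wrist_force': array([ 0.18432471,  0.23405479, -0.43233123]), 'ft_torque': array([ 0.11499874, -0.05581927,  0.04053796]), 'gripper_force': 0.0, 'opening': -0.15446566851132967}
```

View pics/w3.png

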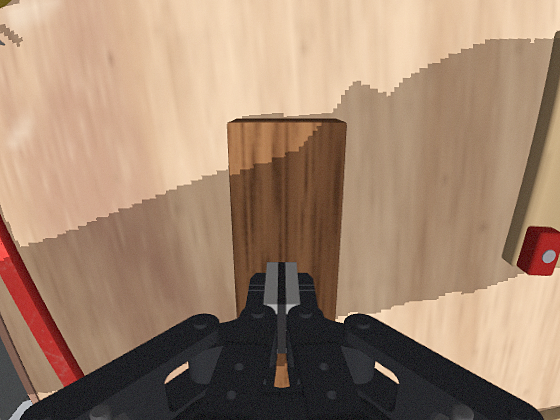

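```bash
python3 - <<'E'
from h import *
np.set_printoptions(precision=1,suppress=True)
out=[]
for n in("scene","side"):
    im,c=snap(n,n+"1"); p=proj(c,[[416.6,89.9,5],[416.6,89.9,25],[416.6,89.9,45]]); print(n,p)
    x,y=p[1].astype(int); out.append(cv2.resize(im[y-50:y+50,x-50:x+50],None,fx=4,fy=4,interpolation=cv2.INTER_CUBIC))
cv2.imwrite("pics/c2.png",np.hstack(out))
c=cam("wrist",observe()); w=cv2.imread("pics/w3.png"); q=np.array([[400.2,165,25],[450,160,25]]); print(proj(c,[[399.5,164.3,25],[449.5,160.1,25],[399.5,164.3,0],[449.5,160.1,0]]))
E
```

```text
scene [[211.1 218. ]
 [210.5 212.6]
 [210.  207. ]]
side [[208.2 198.8]
 [207.4 192.7]
 [206.6 186.4]]
[[227.  121. ]
 [348.3 121.1]
 [235.  117.6]
 [338.8 117.7]]
```

View pics/c2.png

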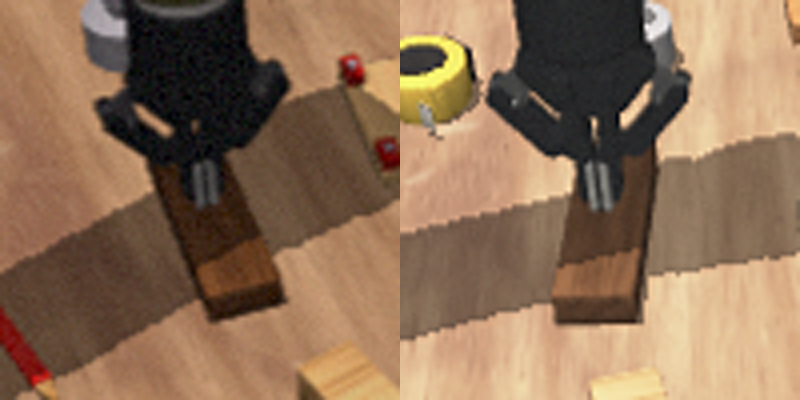

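```bash
python3 - <<'E'
from h import *
np.set_printoptions(precision=1,suppress=True)
cs,cd=cam("scene"),cam("side")
print(tri(cs,[(211.2,213.5)],cd,[(207,194.2)]))
print(onz(cs,[(211.2,213.5)],5),onz(cd,[(207,194.2)],5),onz(cs,[(211.2,213.5)],25),onz(cd,[(207,194.2)],25))
E
```

```text
[[416.   83.3  26.2   1.7]]
[[423.2 106.6   5. ]] [[412.9 109.7   5. ]] [[416.9  85.7  25. ]] [[415.7  83.6  25. ]]
```

Walnut is untouched: its corners project exactly where predicted. The shut tips sit at about z=25 while the TCP reads 5, so the tips seem about 20 mm behind the TCP; joint 6 is also at its limit here. I'll raise the arm, move to free space and measure the tips with both fixed cameras.

>>> send_rows(
  targets=[
    [0, 0, 0.16, 0, 0, 0],
    [0.1, 0, 0.3, 0, 0, 0],
    [0.24, -0.1, 0.3, 0, 0, 0.0267],
    [0.4, -0.2, 0.3, 0, 0, 0.0267],
    [0.41, -0.208, 0.3, 0, 0, 0.0267],
    [0.41, -0.208, 0.3, 0, 0, 0.0267],
    [0.41, -0.208, 0.3, 0, 0, 0.0267],
    [0.41, -0.208, 0.3, 0, 0, 0.0267],
  ],
)

```text
clock: 3.73
tcp_pos: [517.8, 38.2, 79.6]
ee_rot: [0.707, 0.707, -0.004, 0.001]
wrist_force: [-0.4, 0.6, -0.7]
opening: -0.2
gripper_force: 0.0
```

```bash
python3 - <<'E'
from h import *
np.set_printoptions(precision=1,suppress=True)
s=observe(); print(s["tcp_pos"],s["joint_pos"]); t=s["tcp_pos"]; L=[]; out=[]
for n in("scene","side"):
    im,c=snap(n,n+"2"); p=proj(c,[t,t+[0,0,19],t+[0,0,40]]); print(n,p)
    x,y=p[1].astype(int); out.append(cv2.resize(im[y-40:y+40,x-40:x+40],None,fx=5,fy=5,interpolation=cv2.INTER_CUBIC))
cv2.imwrite("pics/c3.png",np.hstack(out))
E
```

```text
[517.8  38.2  79.6] [ 0.2  0.6 -0.5  2.2  0.6  0.5 -0.8]
scene [[252.9 198.1]
 [252.7 192.5]
 [252.5 186.2]]
side [[246.6 185.1]
 [246.1 178.7]
 [245.7 171.5]]
```

View pics/c3.png

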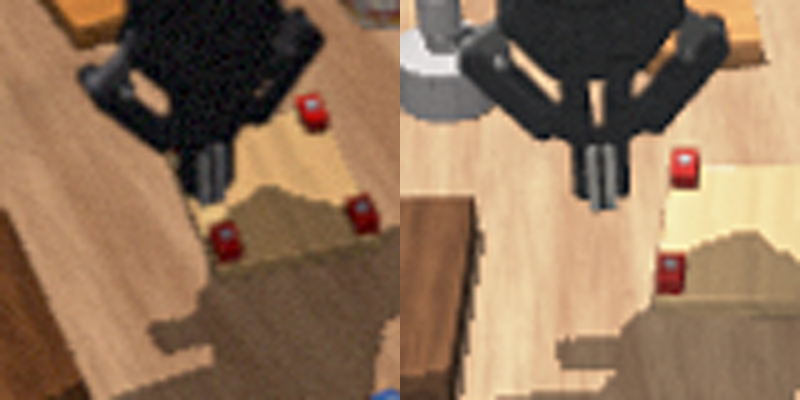

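Crop: the tips end at scene (254,192) and side (246,180), which is about 19 mm up the tool axis from the reported TCP. I'll confirm with a gentle touch on bare table.

>>> send_rows(
  targets=[
    [0, 0, -0.14, 0, 0, 0],
    [0, 0, -0.26, 0, 0, 0],
    [0, 0, -0.3, 0, 0, 0],
    [0, 0, -0.31, 0, 0, 0],
    [0, 0, -0.32, 0, 0, 0],
    [0, 0, -0.33, 0, 0, 0],
    [0, 0, -0.336, 0, 0, 0],
    [0, 0, -0.34, 0, 0, 0],
    [0, 0, -0.344, 0, 0, 0],
    [0, 0, -0.344, 0, 0, 0],
  ],
)

```text
clock: 4.67
tcp_pos: [519.3, 37.6, -5.7]
ee_rot: [0.707, 0.707, -0.003, 0.002]
wrist_force: [-0.1, 0.3, 0.5]
opening: -0.1
gripper_force: 0.0
```

>>> send_rows(
  targets=[
    [0, 0, -0.006, 0, 0, 0],
    [0, 0, -0.01, 0, 0, 0],
    [0, 0, -0.014, 0, 0, 0],
    [0, 0, -0.018, 0, 0, 0],
    [0, 0, -0.018, 0, 0, 0],
  ],
)

```text
clock: 5.08
tcp_pos: [519.0, 37.8, -10.8]
ee_rot: [0.707, 0.707, -0.004, 0.001]
wrist_force: [0.7, -0.7, -0.8]
opening: -0.1
gripper_force: 0.0
```

>>> send_rows(
  targets=[
    [0, 0, -0.008, 0, 0, 0],
    [0, 0, -0.012, 0, 0, 0],
    [0, 0, -0.016, 0, 0, 0],
    [0, 0, -0.016, 0, 0, 0],
  ],
)

```text
clock: 5.42
tcp_pos: [519.0, 37.8, -14.8]
ee_rot: [0.707, 0.707, -0.004, 0.001]
wrist_force: [-0.5, 0.2, -0.2]
opening: -0.1
gripper_force: 0.0
```

>>> send_rows(
  targets=[
    [0, 0, -0.004, 0, 0, 0],
    [0, 0, -0.008, 0, 0, 0],
    [0, 0, -0.008, 0, 0, 0],
  ],
)

```text
clock: 5.67
tcp_pos: [519.0, 37.8, -16.7]
ee_rot: [0.707, 0.707, -0.004, 0.001]
wrist_force: [0.1, 0.7, -1.4]
opening: 0.2
gripper_force: 0.0
```

>>> send_rows(
  targets=[
    [0, 0, -0.004, 0, 0, 0],
    [0, 0, -0.006, 0, 0, 0],
    [0, 0, -0.006, 0, 0, 0],
  ],
)

```text
clock: 5.92
tcp_pos: [519.0, 37.8, -18.2]
ee_rot: [0.707, 0.707, -0.004, 0.001]
wrist_force: [0.8, -0.2, -1.1]
opening: 0.1
gripper_force: 0.0
```

>>> send_rows(
  targets=[
    [0, 0, -0.004, 0, 0, 0],
    [0, 0, -0.006, 0, 0, 0],
    [0, 0, -0.006, 0, 0, 0],
  ],
)

```text
clock: 6.17
tcp_pos: [519.0, 37.8, -19.7]
ee_rot: [0.707, 0.707, -0.004, 0.001]
wrist_force: [0.1, 0.3, 0.5]
opening: -0.4
gripper_force: 0.0
```

>>> send_rows(
  targets=[
    [0, 0, -0.005, 0, 0, 0],
    [0, 0, -0.008, 0, 0, 0],
    [0, 0, -0.008, 0, 0, 0],
  ],
)

```text
clock: 6.42
tcp_pos: [519.0, 37.8, -21.7]
ee_rot: [0.707, 0.707, -0.004, 0.001]
wrist_force: [0.5, 0.3, -0.3]
opening: -0.2
gripper_force: 0.0
```

>>> send_rows(
  targets=[
    [0, 0, -0.004, 0, 0, 0],
    [0, 0, -0.006, 0, 0, 0],
    [0, 0, -0.006, 0, 0, 0],
  ],
)

```text
clock: 6.67
tcp_pos: [519.1, 37.8, -22.0]
ee_rot: [0.707, 0.707, -0.004, 0.002]
wrist_force: [-2.8, -0.5, 17.3]
opening: -0.1
gripper_force: 8.7
```

Contact at TCP z≈-22, so the shut tips lie 22 mm behind the reported TCP, and I'll offset every height by that. The walnut's centre is too near the base to reach that low. I'll grip it farther along at (423,147), drag it outward, then regrip it at the centre.

>>> send_rows(
  targets=[
    [0, 0, 0.12, 0, 0, 0],
    [-0.1, 0.11, 0.288, 0, 0, 0],
    [-0.38, 0.438, 0.288, 0, 0, -0.0267],
    [-0.38, 0.438, 0.288, 0, 0, -0.0267],
    [-0.38, 0.438, 0.288, 0, 0, -0.0267],
    [-0.38, 0.438, 0.288, 0, 0, -0.0267],
    [-0.38, 0.438, 0.288, 0, 0, -0.0267],
    [-0.38, 0.438, 0.288, 0, 0, -0.0267],
    [-0.38, 0.438, 0.288, 0, 0, -0.0267],
  ],
  grip=1,
)

```text
clock: 7.42
tcp_pos: [424.8, 146.3, 48.7]
ee_rot: [0.737, 0.676, -0.004, 0.001]
wrist_force: [0.8, 0.4, -0.3]
opening: 85.5
gripper_force: 0.0
```

>>> send_rows(
  targets=[
    [0, 0, -0.1, 0, 0, 0],
    [0, 0, -0.2, 0, 0, 0],
    [0, 0, -0.25, 0, 0, 0],
    [0, 0, -0.288, 0, 0, 0],
    [0, 0, -0.288, 0, 0, 0],
    [0, 0, -0.288, 0, 0, 0],
  ],
)

```text
clock: 7.92
tcp_pos: [424.3, 146.4, -23.7]
ee_rot: [0.736, 0.676, -0.004, 0.001]
wrist_force: [0.1, 0.0, -0.3]
opening: 85.4
gripper_force: 0.0
```

>>> send_rows(
  targets=[
    [0, 0, 0.008, 0, 0, 0],
    [0, 0, 0.008, 0, 0, 0],
    [0, 0, 0.008, 0, 0, 0],
    [0, 0, 0.008, 0, 0, 0],
    [0, 0, 0.008, 0, 0, 0],
    [0, 0, 0.008, 0, 0, 0],
    [0, 0, 0.008, 0, 0, 0],
  ],
  grip=0,
  grip_force=50,
)

```text
clock: 8.5
tcp_pos: [424.6, 147.2, -20.1]
ee_rot: [0.736, 0.677, -0.003, 0.001]
wrist_force: [0.2, -1.0, 6.7]
opening: 49.4
gripper_force: 51.0
```

>>> send_rows(
  targets=[
    [0, 0, 0.01, 0, 0, 0],
    [0.04, -0.02, 0.01, 0, 0, 0],
    [0.1, -0.06, 0.01, 0, 0, 0],
    [0.16, -0.1, 0.01, 0, 0, 0.01],
    [0.22, -0.14, 0.01, 0, 0, 0.0267],
    [0.24, -0.16, 0.01, 0, 0, 0.0267],
    [0.24, -0.16, 0.01, 0, 0, 0.0267],
    [0.24, -0.16, 0.01, 0, 0, 0.0267],
  ],
)

```text
clock: 9.17
tcp_pos: [483.6, 107.2, -18.4]
ee_rot: [0.708, 0.706, -0.004, 0.001]
wrist_force: [-0.0, -0.4, -1.3]
opening: 49.0
gripper_force: 52.0
```

>>> send_rows(
  targets=[
    [0, 0, 0, 0, 0, 0],
    [0, 0, 0, 0, 0, 0],
    [0, 0, 0, 0, 0, 0],
    [0, 0, 0.05, 0, 0, 0],
    [0, 0, 0.2, 0, 0, 0],
    [0, -0.1, 0.36, 0, 0, 0],
    [0, -0.26, 0.5, 0, 0, 0],
    [0, -0.26, 0.6, 0, 0, 0],
    [0, -0.26, 0.68, 0, 0, 0],
    [0, -0.26, 0.68, 0, 0, 0],
    [0, -0.26, 0.68, 0, 0, 0],
  ],
  grip=1,
)

```text
clock: 10.08
tcp_pos: [484.4, 42.3, 152.3]
ee_rot: [0.707, 0.707, -0.003, 0.002]
wrist_force: [-0.4, -0.2, -0.8]
opening: 85.1
gripper_force: 0.0
```

```bash
python3 - <<'E'
from h import *
s=observe(); print(s["tcp_pos"],s["wrist_force"]); im,c=snap("wrist","w4")
rect(c,walm(im),25,"walnut",(100,20,460,330))
h=HS(im); m=cv2.inRange(h,(105,130,50),(125,255,255)); k,l,st,ce=cv2.connectedComponentsWithStats(m)
for i in range(1,k):
    if st[i,4]>100: print("blue",st[i],ce[i],onz(c,[ce[i]],22)[0])
E
```

```text
[484.43363757  42.29103055 152.32081361] [-0.37840968 -0.22776817 -0.76829662]
walnut z 25 [481.7  42.5] -0.6 [ 49.6 159.9]
blue [437 280  18  24 321] [445.07476636 290.73520249] [649.8635132  -60.04331206  22.        ]
blue [362 285  17  25 305] [369.57377049 296.66885246] [572.30495326 -65.51267823  22.        ]
blue [361 358  14  22 241] [367.0746888  367.63900415] [ 578.47634695 -157.74379473   22.        ]
```

>>> send_rows(
  targets=[
    [-0.01, 0, -0.15, 0, 0, -0.003],
    [-0.01, 0, -0.3, 0, 0, -0.003],
    [-0.01, 0, -0.45, 0, 0, -0.003],
    [-0.01, 0, -0.6, 0, 0, -0.003],
    [-0.01, 0, -0.66, 0, 0, -0.003],
    [-0.01, 0, -0.68, 0, 0, -0.003],
    [-0.01, 0, -0.68, 0, 0, -0.003],
  ],
)

```text
clock: 10.72
tcp_pos: [479.8, 43.4, -20.5]
ee_rot: [0.709, 0.705, -0.006, 0.0]
wrist_force: [0.1, -0.5, 0.4]
opening: 85.0
gripper_force: 0.0
```

>>> send_rows(
  targets=[
    [0, 0, 0, 0, 0, 0],
    [0, 0, 0, 0, 0, 0],
    [0, 0, 0, 0, 0, 0],
    [0, 0, 0, 0, 0, 0],
    [0, 0, 0, 0, 0, 0],
    [0, 0, 0, 0, 0, 0],
    [0, 0, 0, 0, 0, 0],
  ],
  grip=0,
  grip_force=50,
)

```text
clock: 11.3
tcp_pos: [482.3, 42.2, -17.3]
ee_rot: [0.711, 0.704, -0.003, 0.002]
wrist_force: [-2.3, 0.1, 6.9]
opening: 48.8
gripper_force: 52.0
```

>>> send_rows(
  targets=[
    [0, 0, 0.02, 0, 0, 0],
    [0, 0, 0.08, 0, 0, 0],
    [0, 0, 0.2, 0, 0, 0],
    [0, 0, 0.34, 0, 0, 0],
    [0, 0, 0.4, 0, 0, 0],
    [0, 0, 0.4, 0, 0, 0],
  ],
)

```text
clock: 11.8
tcp_pos: [483.0, 41.9, 85.1]
ee_rot: [0.711, 0.703, -0.002, 0.003]
wrist_force: [-0.2, 0.7, -1.7]
opening: 49.0
gripper_force: 52.2
```

```bash
cat > cradle.py <<'E'
from h import *
np.set_printoptions(precision=1,suppress=True)
def screws(im,c,z=25):
    h=HS(im); m=cv2.inRange(h,(105,130,50),(125,255,255)); k,l,st,ce=cv2.connectedComponentsWithStats(m); o=[]
    for i in range(1,k):
        x,y,w,hh,a=st[i]
        if 150<a<600 and w<40 and hh<40:
            q=h[y:y+hh,x:x+w]; b=cv2.inRange(q,(0,0,130),(180,90,255)); b[0]=b[-1]=0; b[:,0]=b[:,-1]=0
            k2,l2,s2,c2=cv2.connectedComponentsWithStats(b)
            if k2>1:
                j=1+int(np.argmax(s2[1:,4])); p=c2[j]+[x,y]; o.append((p,s2[j,4],onz(c,[p],z)[0][:2]))
    return o
E
python3 - <<'E'
from cradle import *
s=observe(); print(s["tcp_pos"],s["opening"],s["gripper_force"],s["wrist_force"])
m=camera_model("wrist"); Tc=np.array(m["T_tool_cam"]); K=np.array(m["camera_matrix"])
def pose(p,q): T=np.eye(4);T[:3,:3]=R.from_quat(q).as_matrix();T[:3,3]=p;return T
P={"wrist0":pose([724.485,-.015,208.298],[.70708,.70713,-.00061,-.00051]),"w1":np.load("pose1.npy"),"w4":pose([484.43,42.29,152.32],[.707,.707,-.003,.002])}
for n,T in P.items():
    for r in screws(cv2.imread(f"pics/{n}.png"),(K,m["k1"],T@Tc)): print(n,*r)
E
```

```text
[483.   41.9  85.1] 48.96608615194162 52.21749722957611 [-0.2  0.7 -1.7]
wrist0 [216.4 236.4] 33 [651.7 -62.7]
wrist0 [147.3 240.4] 34 [573.1 -67.9]
wrist0 [227.2 308.6] 32 [ 658.5 -156.2]
w1 [420.1 252.8] 28 [652.3 -62.6]
w1 [358.4 257.1] 27 [573.2 -67.9]
w1 [357.9 319.6] 22 [ 579.8 -162.1]
w4 [448.2 294.5] 36 [652.1 -62.5]
w4 [371.  300.5] 36 [573.2 -68. ]
w4 [368.7 372.9] 28 [ 580.1 -162.4]
```

Cradle screws agree across three views to within 1 mm, at z=25: centre (615.9,-112.2), turn +3.95°. Carrying the walnut there.

>>> send_rows(
  targets=[
    [0.1, -0.11, 0, 0, 0, 0],
    [0.2, -0.23, 0, 0, 0, 0.01],
    [0.3, -0.35, 0, 0, 0, 0.0252],
    [0.4, -0.46, 0, 0, 0, 0.0252],
    [0.48, -0.56, 0, 0, 0, 0.0252],
    [0.532, -0.616, 0, 0, 0, 0.0252],
    [0.532, -0.616, 0, 0, 0, 0.0252],
    [0.532, -0.616, 0, 0, 0, 0.0252],
    [0.532, -0.616, 0, 0, 0, 0.0252],
  ],
)

```text
clock: 12.55
tcp_pos: [613.6, -111.1, 81.0]
ee_rot: [0.682, 0.732, -0.004, 0.001]
wrist_force: [0.0, 0.3, -1.4]
opening: 49.1
gripper_force: 52.2
```

>>> send_rows(
  targets=[
    [0, 0, -0.1, 0, 0, 0],
    [0, 0, -0.2, 0, 0, 0],
    [0, 0, -0.24, 0, 0, 0],
    [0, 0, -0.24, 0, 0, 0],
    [0, 0, -0.24, 0, 0, 0],
  ],
)

```text
clock: 12.97
tcp_pos: [614.2, -110.6, 21.6]
ee_rot: [0.681, 0.732, -0.004, 0.001]
wrist_force: [1.1, 0.1, -0.5]
opening: 48.8
gripper_force: 52.2
```

```bash
python3 - <<'E'
from h import *
s=observe(); print(s["tcp_pos"],s["ee_rot"],R.from_quat(s["ee_rot"]).as_matrix()[:,1]); im,c=snap("wrist","w5"); z=s["tcp_pos"][2]+17.3+25
E
```

```text
[ 614.16011856 -110.61115562   21.56907468] [ 0.68128928  0.73200368 -0.00382965  0.00093022] [ 0.99741964  0.07166049 -0.00433913]
```

View pics/w5.png

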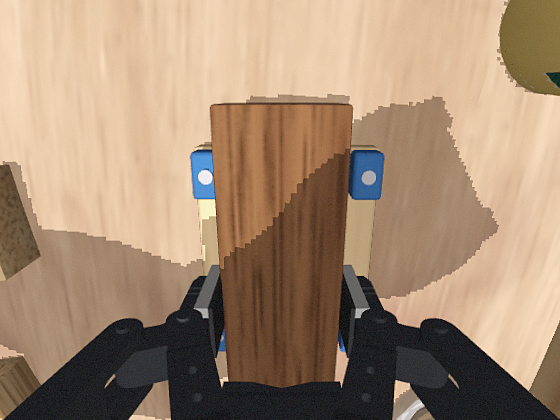

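Walnut is centred between the upper stops, with screws at (205,177) and (369,177) and the strip spanning columns 211–352. Lowering.

>>> send_rows(
  targets=[
    [0.007, -0.006, -0.03, 0, 0, 0],
    [0.007, -0.006, -0.06, 0, 0, 0],
    [0.007, -0.006, -0.08, 0, 0, 0],
    [0.007, -0.006, -0.09, 0, 0, 0],
    [0.007, -0.006, -0.098, 0, 0, 0],
    [0.007, -0.006, -0.102, 0, 0, 0],
    [0.007, -0.006, -0.102, 0, 0, 0],
  ],
)

```text
clock: 13.6
tcp_pos: [616.3, -113.1, -4.3]
ee_rot: [0.682, 0.731, -0.004, 0.001]
wrist_force: [0.3, -0.1, -1.1]
opening: 48.8
gripper_force: 52.2
```

>>> send_rows(
  targets=[
    [0, 0.003, -0.003, 0, 0, 0],
    [0, 0.003, -0.005, 0, 0, 0],
    [0, 0.003, -0.005, 0, 0, 0],
  ],
)

```text
clock: 13.85
tcp_pos: [616.5, -112.3, -5.1]
ee_rot: [0.682, 0.732, -0.004, 0.002]
wrist_force: [-0.9, 0.8, -0.1]
opening: 49.1
gripper_force: 52.2
```

>>> send_rows(
  targets=[
    [0, 0, 0, 0, 0, 0],
    [0, 0, 0, 0, 0, 0],
    [0, 0, 0, 0, 0, 0],
    [0, 0, 0, 0, 0, 0],
    [0, 0, 0.1, 0, 0, 0],
    [0, 0, 0.25, 0, 0, 0],
    [0, 0, 0.4, 0, 0, 0],
    [0, 0, 0.55, 0, 0, 0],
    [0, 0, 0.7, 0, 0, 0],
    [0, 0, 0.7, 0, 0, 0],
    [0, 0, 0.7, 0, 0, 0],
  ],
  grip=1,
)

```text
clock: 14.77
tcp_pos: [617.5, -112.7, 172.0]
ee_rot: [0.682, 0.731, -0.003, 0.003]
wrist_force: [-0.4, -0.1, -1.4]
opening: 85.2
gripper_force: 0.0
```

```bash
python3 - <<'E'
from cradle import *
s=observe(); print(s["clock"],s["tcp_pos"]); im,c=snap("wrist","w6")
for z in(37,): rect(c,walm(im),z,"walnut",(150,20,420,340))
for r in screws(im,c): print(*r)
E
```

```text
14.7667 [ 617.5 -112.7  172. ]
walnut z 37 [ 615.5 -112.1] 4.0 [ 49.6 158.8]
[236.5 137.1] 59 [573.3 -67.8]
[324.4 137. ] 57 [652.3 -62.3]
[240.2 234.2] 38 [ 579.6 -162. ]
[320.5 234. ] 44 [ 658.6 -156.4]
```

Walnut placed: (615.5,-112.1), 4.0°. Next I'll look at the pine from above.

>>> send_rows(
  targets=[
    [-0.14, -0.12, 0, 0, 0, 0.02],
    [-0.26, -0.22, 0, 0, 0, 0.04],
    [-0.38, -0.34, 0, 0, 0, 0.0764],
    [-0.48, -0.44, 0, 0, 0, 0.0764],
    [-0.58, -0.54, 0, 0, 0, 0.0764],
    [-0.68, -0.64, 0, 0, 0, 0.0764],
    [-0.742, -0.66, 0, 0, 0, 0.0764],
    [-0.742, -0.66, 0, 0, 0, 0.0764],
    [-0.742, -0.66, 0, 0, 0, 0.0764],
    [-0.742, -0.66, 0, 0, 0, 0.0764],
  ],
)

```text
clock: 15.65
tcp_pos: [431.3, -276.8, 169.0]
ee_rot: [0.589, 0.808, -0.003, 0.001]
wrist_force: [-0.3, 0.9, 0.5]
opening: 85.3
gripper_force: 0.0
```

```bash
python3 - <<'E'
from cradle import *
s=observe(); print(s["clock"],s["tcp_pos"]); im,c=snap("wrist","w7"); T=T_of(s); np.save("pose7.npy",T)
for z in(38,): rect(c,pale(im),z,"pine",(180,20,400,360))
print(proj(c,[[432,-288,38]]))
E
```

```text
15.65 [ 431.3 -276.8  169. ]
pine z 38 [ 389.8 -379.1] 13.9 [ 59.9 164.5]
[[279.3 205. ]]
```

View pics/w7.png

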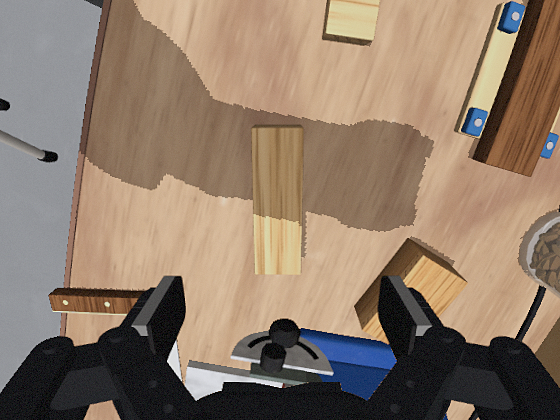

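Pine spans (253–303,125–275), its upper half in shadow. Big block at (410,290) and sander knobs at (280,340) are clear of the grasp. I'll use a hue mask that tolerates the shadow.

```bash
cat >> h.py <<'E'
pale2=lambda im:cv2.inRange(cv2.GaussianBlur(HS(im),(3,3),0),(16,55,80),(32,255,255))
E
python3 - <<'E'
from cradle import *
im=cv2.imread("pics/w7.png"); c=cam("wrist",observe()); h=HS(im)
for p in((278,150),(278,250),(330,150),(330,250)): print(h[p[1]-3:p[1]+4,p[0]-3:p[0]+4].reshape(-1,3).mean(0))
q,b,o=rect(c,pale2(im),38,"pine",(225,100,330,295))
print(proj(c,np.c_[b,np.full(4,38)]), q.min(0),q.max(0))
E
```

```text
[ 16.5 120.8 150.5]
[ 17.9 105.6 212.3]
[ 14.3  86.3 143.5]
[ 15.4  74.5 208.2]
pine z 38 [ 431.  -291.5] 18.2 [ 46.  148.4]
[[248.4 125.1]
 [254.1 280.1]
 [300.9 279.9]
 [302.8 124.6]] [251 125] [302 280]
```

```bash
python3 - <<'E'
from cradle import *
im=cv2.imread("pics/w7.png"); c=cam("wrist",observe()); 
b=cv2.GaussianBlur(im,(5,5),0)
for s in (92,97): rect(c,cv2.inRange(HS(b),(14,s,80),(32,255,255)),38,"pine",(225,100,330,295))
cs=cam("scene"); a=cv2.imread("pics/scene0.png"); qs,bs,_=rect(cs,pale(a),38,"pineS",(240,280,315,350))
q,bw,_=rect(c,cv2.inRange(HS(b),(14,95,80),(32,255,255)),38,"p",(225,100,330,295))
k=lambda b:np.array(sorted(b.tolist(),key=lambda p:(p[1]>-290,p[0])))
f=lambda b,c:proj(c,np.c_[k(b),np.full(4,38)])
print(tri(cs,f(bs,cs),c,f(bw,c)))
E
```

```text
pine z 38 [ 430.1 -287.9] 16.3 [ 48.5 143.4]
pine z 38 [ 421.8 -261.9] 17.2 [46.3 88.3]
pineS z 38 [ 431.9 -287.6] 17.7 [ 43.9 138.8]
p z 38 [ 429.7 -287.3] 17.2 [ 46.5 141.6]
[[ 429.8 -361.3   39.8    3.1]
 [ 473.1 -347.7   38.9    0.8]
 [ 388.2 -227.4   38.     3.8]
 [ 431.8 -213.2   35.9    1.4]]
```

>>> send_rows(
  targets=[
    [-0.003, -0.044, -0.15, 0, 0, 0],
    [-0.003, -0.044, -0.3, 0, 0, 0],
    [-0.003, -0.044, -0.45, 0, 0, 0],
    [-0.003, -0.044, -0.6, 0, 0, 0],
    [-0.003, -0.044, -0.69, 0, 0, 0],
    [-0.003, -0.044, -0.732, 0, 0, 0],
    [-0.003, -0.044, -0.732, 0, 0, 0],
    [-0.003, -0.044, -0.732, 0, 0, 0],
  ],
)

```text
clock: 16.37
tcp_pos: [431.0, -287.1, -13.9]
ee_rot: [0.588, 0.809, -0.003, 0.001]
wrist_force: [0.6, -0.4, 0.2]
opening: 85.2
gripper_force: 0.0
```

>>> send_rows(
  targets=[
    [0, 0, 0, 0, 0, 0],
    [0, 0, 0, 0, 0, 0],
    [0, 0, 0, 0, 0, 0],
    [0, 0, 0, 0, 0, 0],
    [0, 0, 0, 0, 0, 0],
    [0, 0, 0, 0, 0, 0],
    [0, 0, 0, 0, 0, 0],
  ],
  grip=0,
  grip_force=50,
)

```text
clock: 16.95
tcp_pos: [430.5, -288.9, -12.2]
ee_rot: [0.59, 0.808, -0.003, 0.003]
wrist_force: [-0.8, -0.5, 6.8]
opening: 44.2
gripper_force: 51.2
```

>>> send_rows(
  targets=[
    [0, 0, 0.03, 0, 0, 0],
    [0, 0, 0.12, 0, 0, 0],
    [0, 0, 0.26, 0, 0, 0],
    [0, 0, 0.4, 0, 0, 0],
    [0, 0, 0.42, 0, 0, 0],
    [0, 0, 0.42, 0, 0, 0],
  ],
)

```text
clock: 17.45
tcp_pos: [430.9, -289.5, 94.3]
ee_rot: [0.59, 0.807, -0.003, 0.004]
wrist_force: [-1.0, -0.6, -1.7]
opening: 44.2
gripper_force: 51.4
```

>>> send_rows(
  targets=[
    [0.1, 0.1, 0, 0, 0, 0],
    [0.2, 0.2, 0, 0, 0, -0.02],
    [0.32, 0.32, 0, 0, 0, -0.05],
    [0.44, 0.43, 0, 0, 0, -0.0763],
    [0.56, 0.54, 0, 0, 0, -0.0763],
    [0.66, 0.64, 0, 0, 0, -0.0763],
    [0.72, 0.69, 0, 0, 0, -0.0763],
    [0.74, 0.707, 0, 0, 0, -0.0763],
    [0.74, 0.707, 0, 0, 0, -0.0763],
    [0.74, 0.707, 0, 0, 0, -0.0763],
  ],
)

```text
clock: 18.28
tcp_pos: [613.6, -112.6, 90.5]
ee_rot: [0.682, 0.731, -0.005, 0.001]
wrist_force: [-1.0, -0.8, -0.8]
opening: 44.3
gripper_force: 51.4
```

```bash
python3 - <<'E'
from cradle import *
s=observe(); print(s["clock"],s["tcp_pos"],s["ee_rot"],s["opening"]); im,c=snap("wrist","w8"); z=s["tcp_pos"][2]+12.2+38
b=cv2.GaussianBlur(im,(5,5),0)
rect(c,cv2.inRange(HS(b),(14,70,80),(32,255,255)),z,"pine held",(195,40,370,330))
for r in screws(im,c): print(*r)
E
```

```text
18.2833 [ 613.6 -112.6   90.5] [ 0.7  0.7 -0.   0. ] 44.316505671264665
pine held z 140.6553812397945 [610.  -66.3] 3.9 [ 63.6 106.6]
[348.8 151.5] 24 [654.6 -62.2]
```

>>> send_rows(
  targets=[
    [0.008, 0.002, -0.08, 0, 0, 0],
    [0.008, 0.002, -0.16, 0, 0, 0],
    [0.008, 0.002, -0.22, 0, 0, 0],
    [0.008, 0.002, -0.24, 0, 0, 0],
    [0.008, 0.002, -0.25, 0, 0, 0],
    [0.008, 0.002, -0.25, 0, 0, 0],
    [0.008, 0.002, -0.25, 0, 0, 0],
  ],
)

```text
clock: 18.92
tcp_pos: [617.3, -111.4, 29.8]
ee_rot: [0.682, 0.731, -0.003, 0.002]
wrist_force: [0.1, -0.2, -1.3]
opening: 43.9
gripper_force: 51.4
```

>>> send_rows(
  targets=[
    [-0.006, -0.002, -0.006, 0, 0, 0],
    [-0.006, -0.002, -0.012, 0, 0, 0],
    [-0.006, -0.002, -0.016, 0, 0, 0],
    [-0.006, -0.002, -0.018, 0, 0, 0],
    [-0.006, -0.002, -0.018, 0, 0, 0],
  ],
)

```text
clock: 19.33
tcp_pos: [615.6, -111.8, 24.9]
ee_rot: [0.682, 0.732, -0.004, 0.002]
wrist_force: [-1.0, -0.3, 2.0]
opening: 44.4
gripper_force: 51.5
```

Contact begins (+2 N). Releasing.

>>> send_rows(
  targets=[
    [0, 0, 0, 0, 0, 0],
    [0, 0, 0, 0, 0, 0],
    [0, 0, 0, 0, 0, 0],
    [0, 0, 0, 0, 0, 0],
    [0, 0, 0.1, 0, 0, 0],
    [0, 0, 0.25, 0, 0, 0],
    [0, 0, 0.4, 0, 0, 0],
    [0, 0, 0.55, 0, 0, 0],
    [0, 0, 0.64, 0, 0, 0],
    [0, 0, 0.64, 0, 0, 0],
    [0, 0, 0.64, 0, 0, 0],
  ],
  grip=1,
)

```text
clock: 20.25
tcp_pos: [616.1, -111.9, 186.0]
ee_rot: [0.682, 0.731, -0.003, 0.003]
wrist_force: [0.4, -1.2, -0.6]
opening: 85.8
gripper_force: 0.0
```

```bash
python3 - <<'E'
from cradle import *
s=observe(); print(s["clock"],s["tcp_pos"],s["ee_rot"]); im,c=snap("wrist","w9"); np.save("pose9.npy",T_of(s))
for z in(75,): 
    rect(c,pale(im),z,"pine",(150,20,420,340)); rect(c,cv2.inRange(HS(cv2.GaussianBlur(im,(5,5),0)),(14,92,80),(32,255,255)),z,"pine",(150,20,420,340))
rect(c,cv2.bitwise_or(pale(im),walm(im)),37,"wal all",(225,20,345,340))
print(proj(c,[[615.5,-112.1,75]]))
for r in screws(im,c): print(*r)
E
```

```text
20.25 [ 616.1 -111.9  186. ] [ 0.7  0.7 -0.   0. ]
pine z 75 [603.1 -60.4] -84.8 [33.7 59.7]
pine z 75 [627.8 -90.5] -34.8 [ 96.8 183.3]
wal all z 37 [608.7 -60.1] 79.5 [65.8 70.4]
[[281.5 199.5]]
[240.  136.4] 50 [573.2 -67.9]
[324.3 136.5] 52 [652.4 -62.5]
[243.2 229.6] 32 [ 579.5 -161.9]
[320.6 229.5] 40 [ 658.8 -156.3]
```

View pics/w9.png

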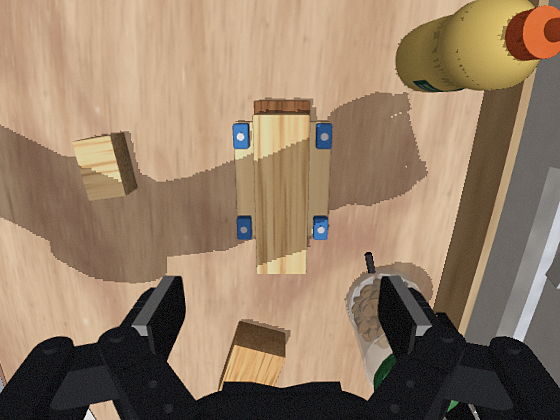

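Pine rests on the walnut, corners (254,114), (310,114), (306,274), (257,274), between the stops. The small block shows at (103,167). I'll check the pine numerically while moving over the small block.

>>> send_rows(
  targets=[
    [-0.14, 0, 0, 0, 0, 0],
    [-0.28, 0.01, -0.02, 0, 0, 0.02],
    [-0.42, 0.02, -0.06, 0, 0, 0.028],
    [-0.56, 0.04, -0.08, 0, 0, 0.028],
    [-0.66, 0.08, -0.1, 0, 0, 0.028],
    [-0.7, 0.1, -0.1, 0, 0, 0.028],
    [-0.7, 0.1, -0.1, 0, 0, 0.028],
    [-0.7, 0.1, -0.1, 0, 0, 0.028],
  ],
)

```text
clock: 20.97
tcp_pos: [441.1, -86.6, 159.4]
ee_rot: [0.649, 0.761, -0.003, 0.001]
wrist_force: [0.6, 0.3, -0.4]
opening: 85.5
gripper_force: 0.0
```

```bash
python3 - <<'E'
from cradle import *
m=camera_model("wrist"); c9=(np.array(m["camera_matrix"]),m["k1"],np.load("pose9.npy")@np.array(m["T_tool_cam"]))
P=onz(c9,[(254,114),(310,114),(306,274),(257,274)],75)[:,:2]; r=cv2.minAreaRect(P.astype(np.float32)); print("pine",P.mean(0),r,P.ravel())
s=observe(); print(s["clock"],s["tcp_pos"],s["ee_rot"]); im,c=snap("wrist","w10"); np.save("pose10.npy",T_of(s))
p=proj(c,[[438.5,-107,32]])[0]; print(p); x,y=p.astype(int)
a=cv2.GaussianBlur(im,(3,3),0); h=HS(a)
for q in((x,y-25),(x,y),(x,y+25),(x+80,y-25),(x+80,y+25)): print(q,h[q[1],q[0]])
for mm in(pale(im),cv2.inRange(h,(15,92,110),(32,255,255))): rect(c,mm,32,"small",(x-60,y-70,x+60,y+60))
cv2.imwrite("pics/c10.png",cv2.resize(im[y-80:y+80,x-100:x+100],None,fx=3,fy=3))
E
```

```text
pine [ 615.8 -112.5] ((615.559326171875, -112.52835083007812), (44.62305450439453, 140.55650329589844), 3.993411064147949) [ 589.2  -43.9  632.9  -40.9  642.7 -181.1  598.2 -184.2]
20.9667 [441.1 -86.6 159.4] [ 0.6  0.8 -0.   0. ]
[276.2 215.3]
(np.int64(276), np.int64(190)) [ 17 106 169]
(np.int64(276), np.int64(215)) [ 17 102 167]
(np.int64(276), np.int64(240)) [ 17  98 167]
(np.int64(356), np.int64(190)) [ 14  91 143]
(np.int64(356), np.int64(240)) [ 14  81 201]
small z 32 [ 445.4 -156.3] -80.8 [ 9.6 12.5]
small z 32 [ 437.2 -105.8] 10.9 [41.1 61. ]
```

View pics/c10.png

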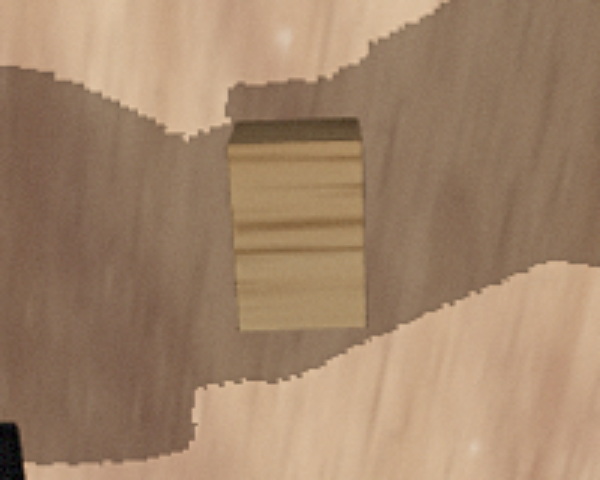

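Pine measures (615.6,-112.5), 4.0°, which is centred. Small block top, with crop corners (230,145), (362,140), (366,327), (240,330), is at (437.2,-105.8), 10.9°, size 41×61. Gripping it.

>>> send_rows(
  targets=[
    [-0.016, -0.077, -0.12, 0, 0, 0.009],
    [-0.016, -0.077, -0.26, 0, 0, 0.009],
    [-0.016, -0.077, -0.4, 0, 0, 0.009],
    [-0.016, -0.077, -0.54, 0, 0, 0.009],
    [-0.016, -0.077, -0.65, 0, 0, 0.009],
    [-0.016, -0.077, -0.694, 0, 0, 0.009],
    [-0.016, -0.077, -0.694, 0, 0, 0.009],
    [-0.016, -0.077, -0.694, 0, 0, 0.009],
  ],
)

```text
clock: 21.68
tcp_pos: [437.5, -105.7, -14.7]
ee_rot: [0.638, 0.77, -0.004, 0.001]
wrist_force: [-0.2, -1.0, 0.1]
opening: 85.4
gripper_force: 0.0
```

>>> send_rows(
  targets=[
    [0, 0, 0, 0, 0, 0],
    [0, 0, 0, 0, 0, 0],
    [0, 0, 0, 0, 0, 0],
    [0, 0, 0, 0, 0, 0],
    [0, 0, 0, 0, 0, 0],
    [0, 0, 0, 0, 0, 0],
    [0, 0, 0, 0, 0, 0],
    [0, 0, 0, 0, 0, 0],
  ],
  grip=0,
  grip_force=40,
)

```text
clock: 22.35
tcp_pos: [437.1, -106.5, -12.9]
ee_rot: [0.638, 0.77, -0.003, 0.003]
wrist_force: [0.4, 0.1, 8.4]
opening: 39.5
gripper_force: 40.0
```

>>> send_rows(
  targets=[
    [0, 0, 0.03, 0, 0, 0],
    [0, 0, 0.12, 0, 0, 0],
    [0, 0, 0.26, 0, 0, 0],
    [0, 0, 0.4, 0, 0, 0],
    [0, 0, 0.52, 0, 0, 0],
    [0, 0, 0.52, 0, 0, 0],
  ],
)

```text
clock: 22.85
tcp_pos: [438.4, -106.4, 121.0]
ee_rot: [0.639, 0.77, -0.002, 0.005]
wrist_force: [1.1, -0.5, -0.3]
opening: 39.0
gripper_force: 40.7
```

>>> send_rows(
  targets=[
    [0.1, 0, 0, 0, 0, 0],
    [0.24, 0, 0, 0, 0, -0.01],
    [0.38, -0.01, 0, 0, 0, -0.0372],
    [0.52, -0.02, 0, 0, 0, -0.0372],
    [0.64, -0.024, 0, 0, 0, -0.0372],
    [0.7, -0.024, 0, 0, 0, -0.0372],
    [0.714, -0.024, 0, 0, 0, -0.0372],
    [0.714, -0.024, 0, 0, 0, -0.0372],
    [0.714, -0.024, 0, 0, 0, -0.0372],
  ],
)

```text
clock: 23.6
tcp_pos: [613.7, -112.1, 115.8]
ee_rot: [0.682, 0.731, -0.004, 0.001]
wrist_force: [-0.9, -0.1, -0.7]
opening: 39.4
gripper_force: 40.7
```

>>> send_rows(
  targets=[
    [0.004, 0, -0.06, 0, 0, 0],
    [0.004, 0, -0.12, 0, 0, 0],
    [0.004, 0, -0.17, 0, 0, 0],
    [0.004, 0, -0.19, 0, 0, 0],
    [0.004, 0, -0.198, 0, 0, 0],
    [0.004, 0, -0.198, 0, 0, 0],
    [0.004, 0, -0.198, 0, 0, 0],
  ],
)

```text
clock: 24.18
tcp_pos: [616.2, -111.8, 67.0]
ee_rot: [0.682, 0.731, -0.003, 0.002]
wrist_force: [0.2, 0.7, 0.3]
opening: 39.2
gripper_force: 40.7
```

>>> send_rows(
  targets=[
    [-0.003, -0.002, -0.006, 0, 0, 0],
    [-0.003, -0.002, -0.012, 0, 0, 0],
    [-0.003, -0.002, -0.016, 0, 0, 0],
    [-0.003, -0.002, -0.018, 0, 0, 0],
    [-0.003, -0.002, -0.018, 0, 0, 0],
  ],
)

```text
clock: 24.6
tcp_pos: [615.4, -112.5, 62.3]
ee_rot: [0.682, 0.731, -0.004, 0.002]
wrist_force: [0.6, -0.2, -0.3]
opening: 39.1
gripper_force: 40.7
```

>>> send_rows(
  targets=[
    [0, 0, -0.003, 0, 0, 0],
    [0, 0, -0.004, 0, 0, 0],
    [0, 0, -0.004, 0, 0, 0],
  ],
)

```text
clock: 24.85
tcp_pos: [615.5, -112.5, 62.2]
ee_rot: [0.682, 0.731, -0.004, 0.002]
wrist_force: [-2.9, -0.4, 10.6]
opening: 39.0
gripper_force: 42.0
```

Seated (10.6 N). I'll release, rise and measure.

>>> send_rows(
  targets=[
    [0, 0, 0.003, 0, 0, 0],
    [0, 0, 0.003, 0, 0, 0],
    [0, 0, 0.003, 0, 0, 0],
    [0, 0, 0.003, 0, 0, 0],
    [0, 0, 0.1, 0, 0, 0],
    [0, 0, 0.25, 0, 0, 0],
    [0, 0, 0.4, 0, 0, 0],
    [0, 0, 0.55, 0, 0, 0],
    [0, 0, 0.6, 0, 0, 0],
    [0, 0, 0.6, 0, 0, 0],
    [0, 0, 0.6, 0, 0, 0],
  ],
  grip=1,
)

```text
clock: 25.77
tcp_pos: [615.4, -112.8, 211.4]
ee_rot: [0.682, 0.731, -0.004, 0.002]
wrist_force: [-0.8, -0.1, -0.8]
opening: 85.4
gripper_force: 0.0
```

```bash
python3 - <<'E'
from cradle import *
s=observe(); print(s["clock"],s["tcp_pos"],s["ee_rot"]); im,c=snap("wrist","w11"); np.save("pose11.npy",T_of(s))
print(proj(c,[[615.5,-112.5,107],[589,-44,75],[633,-41,75],[643,-181,75],[598,-184,75]]))
x,y=proj(c,[[615.5,-112.5,107]])[0].astype(int)
cv2.imwrite("pics/c11.png",cv2.resize(im[y-110:y+110,x-110:x+110],None,fx=2.7,fy=2.7))
E
```

```text
25.7667 [ 615.4 -112.8  211.4] [ 0.7  0.7 -0.   0. ]
[[282.7 201.3]
 [257.2 111.7]
 [308.9 111.8]
 [305.7 260.5]
 [259.7 260.4]]
```

View pics/c11.png

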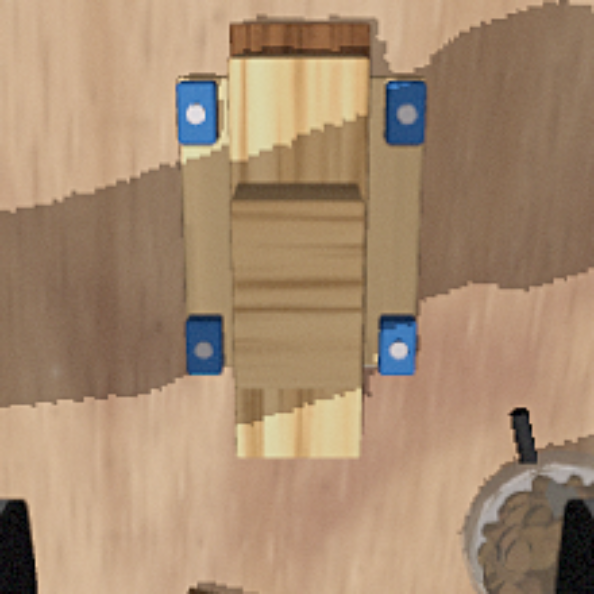

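Block sits lengthwise on the pine; crop top-face corners are (232,201), (364,199), (362,388), (235,388). I'll verify those numbers and locate the lamp before going to the weight.

```bash
python3 - <<'E'
from cradle import *
m=camera_model("wrist"); c=(np.array(m["camera_matrix"]),m["k1"],np.load("pose11.npy")@np.array(m["T_tool_cam"]))
q=np.array([(232,201),(364,199),(362,388),(235,388)])/2.7+[172,91]
P=onz(c,q,107)[:,:2]; print("block",P.mean(0),cv2.minAreaRect(P.astype(np.float32)))
q=np.array([(230,57),(369,57),(360,458),(237,458)])/2.7+[172,91]
P=onz(c,q,75)[:,:2]; print("pine",P.mean(0),cv2.minAreaRect(P.astype(np.float32)))
cs,cd=cam("scene"),cam("side")
print("lamp base",onz(cs,[(143,150),(166,150),(143,165)],10),onz(cd,[(185,128),(208,128),(185,139)],10))
print("lamp arm tri",tri(cs,[(143,140),(108,92)],cd,[(183,100),(107,10)]))
E
```

```text
block [ 615.3 -112.3] ((615.044189453125, -112.37135314941406), (40.03138732910156, 60.14088439941406), 4.6820902824401855)
pine [ 615.6 -112.8] ((615.4683227539062, -112.78162384033203), (44.61595916748047, 140.2456817626953), 4.001364707946777)
lamp base [[333.6 458.7  10. ]
 [397.2 429.5  10. ]
 [313.5 385.5  10. ]] [[336.7 453.2  10. ]
 [408.9 445.1  10. ]
 [340.5 386.3  10. ]]
lamp arm tri [[338.7 396.  112.4  45.5]
 [247.4 112.9 448.1  63.1]]
```

>>> send_rows(
  targets=[
    [-0.1, 0.13, 0, 0, 0, -0.022],
    [-0.2, 0.26, 0, 0, 0, -0.022],
    [-0.3, 0.39, 0, 0, 0, -0.022],
    [-0.4, 0.52, 0, 0, 0, -0.022],
    [-0.5, 0.64, 0, 0, 0, -0.022],
    [-0.58, 0.76, 0, 0, 0, -0.022],
    [-0.6, 0.9, 0, 0, 0, -0.022],
    [-0.6, 0.98, 0, 0, 0, -0.022],
    [-0.6, 0.98, 0, 0, 0, -0.022],
    [-0.6, 0.98, 0, 0, 0, -0.022],
  ],
)

```text
clock: 26.65
tcp_pos: [464.4, 133.3, 209.9]
ee_rot: [0.706, 0.708, -0.005, 0.001]
wrist_force: [-0.2, -1.4, -0.2]
opening: 85.5
gripper_force: 0.0
```

```bash
cat > wt.py <<'E'
from cradle import *
def steel(im,c,P0=(432,288.5)):
    p=proj(c,[[*P0,34]])[0]; h=HS(cv2.GaussianBlur(im,(3,3),0)); x,y=p.astype(int)
    m=cv2.inRange(h,(0,0,60),(180,45,255)); k=np.zeros_like(m); cv2.circle(k,(x,y),90,255,-1); m&=k
    m=cv2.morphologyEx(m,cv2.MORPH_OPEN,np.ones((5,5),np.uint8)); k,l,st,ce=cv2.connectedComponentsWithStats(m); i=1+int(np.argmax(st[1:,4])); return p,st[i],ce[i],(l==i).astype(np.uint8)
E
python3 - <<'E'
from wt import *
s=observe(); print(s["clock"],s["tcp_pos"],s["ee_rot"]); im,c=snap("wrist","w12"); np.save("pose12.npy",T_of(s))
p,st,ce,m=steel(im,c); print(p,st,ce,onz(c,[ce],30)); x,y=p.astype(int)
h=HS(im); print("\n".join(" ".join("%3d/%3d"%tuple(h[yy,xx,1:]) for xx in range(x-60,x+61,10)) for yy in range(max(0,y-60),y+61,10)))
E
```

```text
26.65 [464.4 133.3 209.9] [ 0.7  0.7 -0.   0. ]
[248.   14.6] [ 214    0   66   45 2259] [247.1  18.2] [[430.8 286.3  30. ]]
 93/187  80/202  73/204   5/187   3/155   7/209   7/211  22/ 46   9/136   6/201  77/201  74/201  73/211
 87/188  77/201  75/205   8/194   5/195   6/ 42  25/ 52  11/ 95   6/209   8/202  79/201  71/209  70/211
 87/188  81/199  77/206  71/157   6/207   5/210   6/218   7/215   5/210  21/ 48  77/201  70/208  71/208
 85/188  80/202  79/206  80/198   6/211   6/213   8/219   4/211   3/220  92/144  75/203  69/206  73/202
 88/188  77/202  71/208  81/198  82/197  21/ 61   4/133  19/ 53  94/111  73/204  77/201  72/205  74/197
 87/190  77/203  76/204  76/201  82/199  78/197  74/210  82/198  84/192  76/205  79/198  73/199  72/195
 81/195  79/201  77/202  80/201  79/201  81/194  77/209  79/199  84/194  75/200  80/194  75/198  73/196
 82/196  82/198  76/200  75/200  79/200  81/199  74/208  83/199  81/196  75/201  78/197  76/195  78/200
```

```bash
python3 - <<'E'
from h import *
np.set_printoptions(precision=1,suppress=True)
cs,cd=cam("scene"),cam("side")
o1,a=rays(cs,[(141,125),(107,91)]); o2,b=rays(cd,[(183,105),(150,63),(110,15)])
n=np.cross(a[0],a[1])
for d in b: t=n@(o1-o2)/(n@d); print("lamp arm",o2+t*d)
for n_,f in(("scene","scene2"),("side","side2")):
    pass
E
```

```text
lamp arm [345.4 423.  105. ]
lamp arm [271.2 431.5 234.7]
lamp arm [197.  414.2 373.4]
```

Lamp stays clear of the path (x<345, y≈420). Moving over the weight for a second view.

>>> send_rows(
  targets=[
    [-0.03, 0.12, 0, 0, 0, 0],
    [-0.06, 0.24, 0, 0, 0, 0],
    [-0.1, 0.38, 0, 0, 0, 0],
    [-0.132, 0.48, 0, 0, 0, 0],
    [-0.132, 0.52, 0, 0, 0, 0],
    [-0.132, 0.52, 0, 0, 0, 0],
    [-0.132, 0.52, 0, 0, 0, 0],
  ],
)

```text
clock: 27.28
tcp_pos: [432.7, 261.0, 210.3]
ee_rot: [0.707, 0.707, -0.005, 0.001]
wrist_force: [0.2, -0.9, -1.0]
opening: 85.4
gripper_force: 0.0
```

```bash
python3 - <<'E'
from wt import *
s=observe(); print(s["clock"],s["tcp_pos"],s["ee_rot"]); im,c=snap("wrist","w13"); np.save("pose13.npy",T_of(s))
p,st,ce,m=steel(im,c,(431,286)); print(p,st,ce); x,y=p.astype(int)
g=cv2.cvtColor(cv2.GaussianBlur(im,(3,3),0),cv2.COLOR_BGR2GRAY); x0,y0=x-70,max(0,y-80); roi=cv2.resize(g[y0:y+80,x0:x+70],None,fx=3,fy=3,interpolation=cv2.INTER_CUBIC)
for nm,lo,hi in(("knob",36,66),("disc",80,130)):
    r=cv2.HoughCircles(roi,cv2.HOUGH_GRADIENT,1,20,param1=120,param2=22,minRadius=lo,maxRadius=hi)
    if r is None: print(nm,None); continue
    for q in r[0][:3]:
        px=q[:2]/3+[x0,y0]; z=74 if nm=="knob" else 34; C=onz(c,[px],z)[0]; E=onz(c,[px+[q[2]/3,0]],z)[0]
        print(nm,px,q[2]/3,C,"dia",2*np.linalg.norm(E-C))
h=HS(im); print("\n".join(" ".join("%3d"%h[yy,xx,2] if h[yy,xx,1]<50 else " . " for xx in range(x-60,x+61,5)) for yy in range(max(0,y-60),y+61,5)))
E
```

```text
27.2833 [432.7 261.  210.3] [ 0.7  0.7 -0.   0. ]
[281.2 156.6] [ 252  115   59   61 2845] [281.1 144.9]
knob [281.5 151.5] 13.166667 [431.4 297.2  74. ] dia 23.161406467359296
disc [281.8 146.2] 29.566666 [431.6 296.4  34. ] dia 58.67253190141487
 .   .   .   .   .   .   .   .   .   .   .   .   .   .   .   .   .   .   .   .   .   .   .   .   . 
 .   .   .   .   .   .   .   .   .   .   .   .   .   .   .   .   .   .   .   .   .   .   .   .   . 
 .   .   .   .   .   .   .   .   .   .   .   .   .   .   .   .   .   .   .   .   .   .   .   .   . 
 .   .   .   .   .   .   .   .   .   .   .   .   .   .   .   .   .   .   .   .   .   .   .   .   . 
 .   .   .   .   .   .   .   .   .   .   .   99 169 123  77  .   .   .   .   .   .   .   .   .   . 
 .   .   .   .   .   .   .   .   .  218 215 209 214 211 210 208  .   .   .   .   .   .   .   .   . 
 .   .   .   .   .   .   .   .  218 212 216 218 214 212 210 206 213  .   .   .   .   .   .   .   . 
 .   .   .   .   .   .   .  200 211 215 212 217 213 203 213 210 209 204  .   .   .   .   .   .   . 
 .   .   .   .   .   .   .  208 214 217 221  80  67 
[... 946 characters left out ...]
 
 .   .   .   .   .   .   .   .   .   .   .   .   .   .   .   .   .   .   .   .   .   .   .   .   . 
 .   .   .   .   .   .   .   .   .   .   .   .   .   .   .   .   .   .   .   .   .   .   .   .   . 
 .   .   .   .   .   .   .   .   .   .   .   .   .   .   .   .   .   .   .   .   .   .   .   .   . 
 .   .   .   .   .   .   .   .   .   .   .   .   .   .   .   .   .   .   .   .   .   .   .   .   . 
 .   .   .   .   .   .   .   .   .   .   .   .   .   .   .   .   .   .   .   .   .   .   .   .   . 
 .   .   .   .   .   .   .   .   .   .   .   .   .   .   .   .   .   .   .   .   .   .   .   .   . 
 .   .   .   .   .   .   .   .   .   .   .   .   .   .   .   .   .   .   .   .   .   .   .   .   .
```

>>> send_rows(
  targets=[
    [-0.005, 0.1, -0.06, 0, 0, 0],
    [-0.005, 0.144, -0.18, 0, 0, 0],
    [-0.005, 0.144, -0.24, 0, 0, 0],
    [-0.005, 0.144, -0.24, 0, 0, 0],
    [-0.005, 0.144, -0.24, 0, 0, 0],
  ],
)

```text
clock: 27.75
tcp_pos: [431.3, 296.5, 150.6]
ee_rot: [0.707, 0.707, -0.005, 0.001]
wrist_force: [0.1, -0.8, 0.3]
opening: 85.3
gripper_force: 0.0
```

```bash
python3 - <<'E'
from wt import *
s=observe(); print(s["clock"],s["tcp_pos"],s["ee_rot"]); im,c=snap("wrist","w14")
m=camera_model("wrist"); c13=(np.array(m["camera_matrix"]),m["k1"],np.load("pose13.npy")@np.array(m["T_tool_cam"]))
x,y=proj(c,[[431.5,297,60]])[0].astype(int); print(x,y)
g=cv2.cvtColor(cv2.GaussianBlur(im,(3,3),0),cv2.COLOR_BGR2GRAY); x0,y0=x-80,max(0,y-90); roi=cv2.resize(g[y0:y+90,x0:x+80],None,fx=3,fy=3,interpolation=cv2.INTER_CUBIC)
for nm,lo,hi,q1 in(("knob",42,75,(281.5,151.5)),("disc",95,160,(281.8,146.2))):
    r=cv2.HoughCircles(roi,cv2.HOUGH_GRADIENT,1,20,param1=120,param2=22,minRadius=lo,maxRadius=hi)
    if r is None: print(nm,None); continue
    for q in r[0][:2]:
        px=q[:2]/3+[x0,y0]; z=74 if nm=="knob" else 34
        print(nm,px,q[2]/3,onz(c,[px],z)[0],"tri",tri(c13,[q1],c,[px]))
E
```

```text
27.75 [431.3 296.5 150.6] [ 0.7  0.7 -0.   0. ]
283 205
knob [282.5 213.5] 16.966667 [431.  295.6  74. ] tri [[431.2 298.5  82.3   0.5]]
disc None
```

Weight axis at about (431.2,296.4). The knob top measured 82±8 mm over a short baseline, consistent with 74. Lowering and gripping the knob.

>>> send_rows(
  targets=[
    [0, 0, -0.12, 0, 0, 0],
    [0, 0, -0.26, 0, 0, 0],
    [0, 0, -0.38, 0, 0, 0],
    [0, 0, -0.46, 0, 0, 0],
    [0, 0, -0.49, 0, 0, 0],
    [0, 0, -0.51, 0, 0, 0],
    [0, 0, -0.51, 0, 0, 0],
  ],
)

```text
clock: 28.38
tcp_pos: [431.7, 298.5, 24.2]
ee_rot: [0.707, 0.707, -0.003, 0.001]
wrist_force: [0.2, -0.1, 0.4]
opening: 85.6
gripper_force: 0.0
```

>>> send_rows(
  targets=[
    [0, 0, 0, 0, 0, 0],
    [0, 0, 0, 0, 0, 0],
    [0, 0, 0, 0, 0, 0],
    [0, 0, 0, 0, 0, 0],
    [0, 0, 0, 0, 0, 0],
    [0, 0, 0, 0, 0, 0],
    [0, 0, 0, 0, 0, 0],
    [0, 0, 0, 0, 0, 0],
    [0, 0, 0, 0, 0, 0],
  ],
  grip=0,
  grip_force=80,
)

```text
clock: 29.13
tcp_pos: [431.6, 298.6, 24.4]
ee_rot: [0.707, 0.707, -0.003, 0.002]
wrist_force: [0.9, -1.1, 9.4]
opening: 23.5
gripper_force: 78.1
```

>>> send_rows(
  targets=[
    [0, 0, 0.02, 0, 0, 0],
    [0, 0, 0.06, 0, 0, 0],
    [0, 0, 0.12, 0, 0, 0],
    [0, 0, 0.2, 0, 0, 0],
    [0, 0, 0.2, 0, 0, 0],
    [0, 0, 0.2, 0, 0, 0],
  ],
)

```text
clock: 29.63
tcp_pos: [431.5, 298.6, 74.4]
ee_rot: [0.707, 0.707, -0.003, 0.001]
wrist_force: [0.2, -0.6, -6.3]
opening: 23.4
gripper_force: 79.2
```

```bash
python3 - <<'E'
from wt import *
s=observe(); print(s["tcp_pos"],s["wrist_force"],s["ft_torque"],s["opening"]); im,c=snap("wrist","w15"); dz=s["tcp_pos"][2]-24.4
T=T_of(s); 
h=HS(cv2.GaussianBlur(im,(3,3),0)); x,y=proj(c,[[431.4,298,34+dz]])[0].astype(int); print(x,y)
print("\n".join("%3d "%yy+" ".join("%3d"%h[yy,xx,2] if h[yy,xx,1]<50 else " . " for xx in range(x-96,x+97,8)) for yy in range(y-70,min(420,y+71),5)))
E
```

```text
[431.5 298.6  74.4] [ 0.2 -0.6 -6.3] [-0. -0.  0.] 23.373696774813958
282 268
198  .   .   .   .   .   .   .   .   .   .   .   .  109  .   .   .   .   .   .   .   .   .   .   .   . 
203  .   .   .   .   .   .   .   .   .   .   83  81  84  81  81  .   .   .   .   .   .   .   .   .   . 
208  .   .   .   .   .   .   .   .   .   81  82  81  85  83  82  82  .   .   .   .   .   .   .   .   . 
213  .   .   .   .   .   .   .   .   81  82  83  81  83  82  82  81  81  .   .   .   .   .   .   .   . 
218  .   .   .   .   .   .   .   74  82  80  98 132 151 142  82  78  81 104  .   .   .   .   .   .   . 
223  .   .   .   .   .   .   .   78  87 214 151 150 158 160 162 155  78  80  .   .   .   .   .   .   . 
228  .   .   .   .   .   .   .   77 223 203 152 155 158 159 163 162 152  82  .   .   .   .   .   .   . 
233  .   .   .   .   .   .   70 215 144 150 148 154 158 158 161 160 159 148  .   .   .   .   .   .   . 
238  .   .   .   .   .   .   91 138 141 148 144 153 157 159 159 156 159 156  78  .   .   .   .   .   . 
243  .   .   .   .   .   .  138 139 140 145 146 152 155 161 158 153 156 155 148  .   .
[... 1293 characters left out ...]
  27 158  17 143 145 144 146 144 143 145  30 157  27  27  .   .   .   .   . 
313  .   .   .   28  32  33  28 120  11 143 142 142 144 145 142 145  37  77  29  .   33  27  .   .   . 
318  .   .   .   25  27  29  26  .    9 144 141 144 144 144 143 146  34  30  27  34  26  27  .   .   . 
323  .   .   25  28  26  .   26  27  14 143 142 145 141 142 143 145  37  24  .   26  28  30  25  .   . 
328  27  26  25  30  27  28  21  .   19 142 141 146 143 140 142 142  40  27  29  27  29  26  24  27  28
333  28  .   25  25  29  24  22  24  21 140 142 143 143 143 144 163  45  24  26  27  26  27  25  .   22
338  29  24  26  23  27  25  24  23  21  .  144 141 142 141 144  .   45  27  27  27  28  28  27  28  29
```

Weight lifted (≈0.6 kg), disc centred on the tool axis to about 1 mm. Carrying it at height to the stack.

>>> send_rows(
  targets=[
    [0, 0, 0.08, 0, 0, 0],
    [0, 0, 0.2, 0, 0, 0],
    [0.02, -0.06, 0.32, 0, 0, 0],
    [0.06, -0.16, 0.4, 0, 0, 0],
    [0.1, -0.28, 0.42, 0, 0, 0],
    [0.16, -0.4, 0.42, 0, 0, 0],
    [0.22, -0.52, 0.42, 0, 0, 0],
    [0.27, -0.64, 0.42, 0, 0, 0],
    [0.32, -0.76, 0.42, 0, 0, 0],
    [0.37, -0.86, 0.42, 0, 0, 0],
    [0.4, -0.9, 0.42, 0, 0, 0],
    [0.4, -0.9, 0.42, 0, 0, 0],
  ],
)

```text
clock: 30.68
tcp_pos: [532.0, 69.5, 177.0]
ee_rot: [0.709, 0.705, -0.005, 0.001]
wrist_force: [-0.6, 0.5, -6.0]
opening: 23.7
gripper_force: 80.0
```

>>> send_rows(
  targets=[
    [0.04, -0.08, 0, 0, 0, 0],
    [0.09, -0.2, 0, 0, 0, 0],
    [0.14, -0.32, 0, 0, 0, 0],
    [0.2, -0.44, 0, 0, 0, 0],
    [0.26, -0.56, 0, 0, 0, 0],
    [0.3, -0.66, 0, 0, 0, 0],
    [0.325, -0.72, 0, 0, 0, 0],
    [0.334, -0.744, 0, 0, 0, 0],
    [0.334, -0.744, 0, 0, 0, 0],
    [0.334, -0.744, 0, 0, 0, 0],
    [0.334, -0.744, 0, 0, 0, 0],
  ],
)

```text
clock: 31.6
tcp_pos: [614.0, -110.1, 178.5]
ee_rot: [0.706, 0.708, -0.004, 0.001]
wrist_force: [-0.4, 0.5, -5.1]
opening: 24.0
gripper_force: 80.0
```

>>> send_rows(
  targets=[
    [0.004, -0.009, -0.05, 0, 0, 0],
    [0.004, -0.009, -0.1, 0, 0, 0],
    [0.004, -0.009, -0.14, 0, 0, 0],
    [0.004, -0.009, -0.16, 0, 0, 0],
    [0.004, -0.009, -0.168, 0, 0, 0],
    [0.004, -0.009, -0.168, 0, 0, 0],
    [0.004, -0.009, -0.168, 0, 0, 0],
  ],
)

```text
clock: 32.18
tcp_pos: [615.7, -114.5, 136.7]
ee_rot: [0.707, 0.707, -0.004, 0.001]
wrist_force: [-0.8, 0.7, -5.7]
opening: 23.7
gripper_force: 79.9
```

>>> send_rows(
  targets=[
    [-0.002, 0.007, -0.006, 0, 0, 0],
    [-0.002, 0.007, -0.012, 0, 0, 0],
    [-0.002, 0.007, -0.016, 0, 0, 0],
    [-0.002, 0.007, -0.018, 0, 0, 0],
    [-0.002, 0.007, -0.018, 0, 0, 0],
    [-0.002, 0.007, -0.018, 0, 0, 0],
  ],
)

```text
clock: 32.68
tcp_pos: [615.1, -113.0, 132.2]
ee_rot: [0.707, 0.707, -0.004, 0.001]
wrist_force: [-0.7, -0.2, -5.9]
opening: 23.5
gripper_force: 79.9
```

```bash
python3 - <<'E'
from h import *
s=observe(); print(s["tcp_pos"],s["wrist_force"],R.from_quat(s["ee_rot"]).as_matrix()[:,2]); im,c=snap("wrist","w16")
h=HS(cv2.GaussianBlur(im,(3,3),0)); x,y=proj(c,[[615.1,-112.4,141]])[0].astype(int); print(x,y)
print("blk corners",proj(c,[[593,-84,107],[633,-81,107],[615.1,-112.4,107]]))
print("\n".join("%3d "%yy+" ".join("%3d/%2d"%(h[yy,xx,2],h[yy,xx,1]//4) for xx in range(x-66,x+67,11)) for yy in range(y-72,y+5,4)))
E
```

```text
[ 615.08626146 -113.02572401  132.21811003] [-0.65060437 -0.20598765 -5.94657888] [-0.00331546 -0.00707057 -0.99996951]
282 265
blk corners [[244.55802977 193.57970498]
 [314.03527024 188.5970567 ]
 [282.77827822 239.01056026]]
193 152/21 148/21 182/22 139/28 157/27 171/28 177/27 181/26 182/26 164/23 173/23 167/23 147/23
197 153/21 149/21 182/23 176/26 171/27 168/27 159/25 175/28 165/28 152/24 175/23 166/23 148/23
201 154/21 151/21 184/22 162/28 159/28  83/ 1  85/ 1  84/ 2 175/26 149/24 173/23 167/23 147/23
205 157/20 153/20 185/22 179/25  80/ 3  82/ 0  86/ 3  84/ 2  81/ 3 145/24 174/22 169/23 144/23
209 157/20 156/21 185/22 126/18  79/ 1  83/ 1  84/ 1  84/ 2  82/ 0 117/18 175/23 169/23 143/23
213 157/20 155/21 185/22  79/ 3  80/ 0  85/ 3  86/ 3  85/ 2  83/ 1  82/ 2 175/23 170/23 141/24
217 156/20 156/21 187/22  76/ 0  80/ 2 102/ 2 132/ 2  94/ 2  83/ 3  83/ 3 176/22 170/23 140/23
221 155/21 155/21 144/19  80/ 2 127/ 2 154/ 1 160/ 2 163/ 2 135/ 2  81/ 2 156/20 171/23 141/24
225 153/21 155/21  72/ 3 111/ 1 150/ 1 151/ 2 160/ 2 161/ 1 163/ 1  81/ 2  92/ 7 171/23 151/22
229 150/21 154/21
[... 327 characters left out ...]
 158/ 1 159/ 1 158/ 1 138/42 192/21
245 139/22 133/21 141/ 2 141/ 1 146/ 1 153/ 1 158/ 1 162/ 2 155/ 2 158/ 1 159/ 1 197/40 190/21
249 137/22 106/ 6 140/ 1 143/ 1 144/ 2 152/ 2 158/ 1 159/ 2 155/ 2 155/ 1 155/ 1 183/30 191/22
253 141/22 129/ 2 141/ 1 145/ 1 142/ 1 151/ 1 158/ 2 159/ 2 157/ 2 153/ 1 150/ 1 156/28 192/21
257 142/23 140/ 2 141/ 2 145/ 1 145/ 2 152/ 1 136/ 2 159/ 2 156/ 1 153/ 1 147/ 1 137/ 3 191/21
261 143/21 138/ 1 143/ 1 132/ 1 146/ 1  93/ 2  84/ 3 124/ 2 155/ 1 140/ 1 146/ 1 146/ 2 191/21
265 143/22 139/ 1 142/ 1  91/ 1 147/ 2  83/ 3  82/ 1  80/ 2 153/ 1  90/ 2 149/ 2 147/ 2 194/21
269 142/22 140/ 2 126/ 2  87/ 1 125/ 1  82/ 2  83/ 2  82/ 3 153/ 1  91/ 1 151/ 1 147/ 1 195/20
```

```bash
python3 - <<'E'
from h import *
np.set_printoptions(precision=1,suppress=True)
s=observe(); im=cv2.imread("pics/w16.png"); c=cam("wrist",s); h=HS(cv2.GaussianBlur(im,(3,3),0))
for col in(276,282,288): print(col,"steel start",[r for r in range(190,215) if h[r,col,1]<30][0],"top edge",[r for r in range(205,235) if h[r,col,2]>120 and h[r,col,1]<30][0])
for y in(-113,-115,-117): print(y,proj(c,[[615.1,y+30,107.8],[615.1,y+30,141.8]])[:,1])
# side widths of the upper disc circle: leftmost/rightmost steel columns
for r in(241,249,257,265): 
    k=[x for x in range(190,380) if h[r,x,1]<22 and h[r,x,2]>60]; print(r,k[0],k[-1])
m=((h[:,:,1]<30)&(h[:,:,2]>115)).astype(np.uint8)*255; pts=[]
for col in range(240,325,3):
    rr=[r for r in range(205,262) if m[r,col]]
    if rr: pts.append((col,rr[0]))
for z in(141.8,):
    P=onz(c,pts,z)[:,:2]; A=np.c_[2*P,np.ones(len(P))]; u=np.linalg.lstsq(A,(P**2).sum(1),rcond=None)[0]; print("circle",u[:2],np.sqrt(u[2]+u[:2]@u[:2]))
    res=np.linalg.norm(P-u[:2],axis=1); print(res)
E
```

```text
276 steel start 199 top edge 218
282 steel start 199 top edge 217
288 steel start 199 top edge 217
-113 [192.3 211.1]
-115 [195.6 215.1]
-117 [198.9 219. ]
241 231 331
249 228 335
257 226 337
265 224 338
circle [ 614.5 -114.9] 28.869784328457673
[28.9 28.7 28.9 28.9 29.1 28.8 28.7 28.6 29.1 29.2 28.9 28.7 28.5 28.9
 28.9 28.9 29.1 28.7 29.  28.8 28.8 28.8 28.9 29.  28.8 28.8 28.8 29.
 28.9]
```

```bash
python3 - <<'E'
from h import *
im=cv2.imread("pics/w16.png"); g=cv2.cvtColor(cv2.GaussianBlur(im,(3,3),0),cv2.COLOR_BGR2GRAY)
for col in(252,260,268,276,284,292,300,308): print(col,list(g[172:204,col]))
print([list(g[r,228:262:2]) for r in(196,200,204)]); print([list(g[r,300:334:2]) for r in(196,200,204)])
c=cam("wrist",observe()); print(proj(c,[[615.1,-112.4+30,107],[615.1,-82.4,75]]))
E
```

```text
252 [np.uint8(183), np.uint8(185), np.uint8(186), np.uint8(186), np.uint8(186), np.uint8(187), np.uint8(190), np.uint8(193), np.uint8(176), np.uint8(124), np.uint8(83), np.uint8(81), np.uint8(89), np.uint8(90), np.uint8(88), np.uint8(92), np.uint8(95), np.uint8(95), np.uint8(95), np.uint8(96), np.uint8(102), np.uint8(119), np.uint8(137), np.uint8(144), np.uint8(147), np.uint8(148), np.uint8(142), np.uint8(133), np.uint8(131), np.uint8(136), np.uint8(142), np.uint8(147)]
260 [np.uint8(220), np.uint8(221), np.uint8(222), np.uint8(214), np.uint8(191), np.uint8(173), np.uint8(170), np.uint8(158), np.uint8(121), np.uint8(86), np.uint8(77), np.uint8(85), np.uint8(88), np.uint8(88), np.uint8(91), np.uint8(94), np.uint8(93), np.uint8(91), np.uint8(95), np.uint8(98), np.uint8(109), np.uint8(131), np.uint8(143), np.uint8(147), np.uint8(148), np.uint8(144), np.uint8(136), np.uint8(132), np.uint8(134), np.uint8(132), np.uint8(113), np.uint8(88)]
268 [np.uint8(141), np.uint8(143), np.uint8(146), np.uint8(148), np.uint8(149), np.uint8(150), np.uint8(150), np.uint8(132), np.uint8(98), np.uint8(79),
[... 3569 characters left out ...]
nt8(150), np.uint8(153), np.uint8(152), np.uint8(152), np.uint8(153), np.uint8(152), np.uint8(150), np.uint8(149), np.uint8(150)], [np.uint8(132), np.uint8(138), np.uint8(144), np.uint8(144), np.uint8(147), np.uint8(146), np.uint8(141), np.uint8(119), np.uint8(148), np.uint8(151), np.uint8(153), np.uint8(153), np.uint8(152), np.uint8(151), np.uint8(150), np.uint8(150), np.uint8(151)], [np.uint8(82), np.uint8(79), np.uint8(84), np.uint8(108), np.uint8(142), np.uint8(159), np.uint8(157), np.uint8(117), np.uint8(144), np.uint8(152), np.uint8(151), np.uint8(152), np.uint8(152), np.uint8(151), np.uint8(149), np.uint8(149), np.uint8(150)]]
[[282.81484512 190.87944841]
 [282.76789003 178.27077682]]
```

The weight sits about 3 mm too far toward -y relative to the block: its foot edge is at row 198 against the block edge at row 191. Correcting, then lowering to contact.

>>> send_rows(
  targets=[
    [0.002, 0.006, 0, 0, 0, 0],
    [0.002, 0.013, 0, 0, 0, 0],
    [0.002, 0.013, 0, 0, 0, 0],
    [0.002, 0.013, 0, 0, 0, 0],
  ],
)

```text
clock: 33.07
tcp_pos: [615.6, -109.4, 132.2]
ee_rot: [0.707, 0.707, -0.004, 0.001]
wrist_force: [-0.5, -0.3, -5.4]
opening: 24.0
gripper_force: 79.9
```

```bash
cat > ck.py <<'E'
from h import *
def ck(tag,z):
    s=observe(); print(s["clock"],s["tcp_pos"],s["wrist_force"]); im,c=snap("wrist",tag); h=HS(cv2.GaussianBlur(im,(3,3),0)); g=cv2.cvtColor(cv2.GaussianBlur(im,(3,3),0),cv2.COLOR_BGR2GRAY).astype(int)
    for col in(276,282,288): print(col,"block edge",172+int(np.argmax(np.diff(g[182:198,col])))+10.5,"foot",[r for r in range(188,222) if h[r,col,1]<30][0])
    m=((h[:,:,1]<30)&(h[:,:,2]>115)); pts=[]
    for col in range(240,325,3):
        rr=[r for r in range(198,262) if m[r,col]]
        if rr: pts.append((col,rr[0]))
    P=onz(c,pts,z)[:,:2]; u=np.linalg.lstsq(np.c_[2*P,np.ones(len(P))],(P**2).sum(1),rcond=None)[0]; print("rim",u[:2],np.sqrt(u[2]+u[:2]@u[:2]))
E
python3 -c "
from ck import *
ck('w17',141.8)"
```

```text
33.0667 [ 615.62368837 -109.38873131  132.22941615] [-0.53147794 -0.27065736 -5.44194789]
276 block edge 187.5 foot 199
282 block edge 195.5 foot 199
288 block edge 196.5 foot 199
rim [ 614.92690139 -111.6125715 ] 29.215104305994085
```

>>> send_rows(
  targets=[
    [0, 0, -0.002, 0, 0, 0],
    [0, 0, -0.004, 0, 0, 0],
    [0, 0, -0.004, 0, 0, 0],
    [0, 0, -0.004, 0, 0, 0],
  ],
)

```text
clock: 33.45
tcp_pos: [615.7, -109.8, 131.6]
ee_rot: [0.707, 0.707, -0.004, 0.002]
wrist_force: [-1.7, -0.4, 1.1]
opening: 23.7
gripper_force: 80.7
```

>>> send_rows(
  targets=[
    [0, 0, 0, 0, 0, 0],
    [0, 0, 0, 0, 0, 0],
    [0, 0, 0, 0, 0, 0],
    [0, 0, 0, 0, 0, 0],
    [0, 0, 0, 0, 0, 0],
    [0, 0, 0.06, 0, 0, 0],
    [0, 0, 0.16, 0, 0, 0],
    [0, 0, 0.3, 0, 0, 0],
    [0, 0, 0.44, 0, 0, 0],
    [0, 0, 0.5, 0, 0, 0],
    [0, 0, 0.5, 0, 0, 0],
    [0, 0, 0.5, 0, 0, 0],
  ],
  grip=1,
)

```text
clock: 34.45
tcp_pos: [615.9, -109.9, 256.9]
ee_rot: [0.707, 0.707, -0.003, 0.002]
wrist_force: [1.0, -0.7, -0.9]
opening: 85.5
gripper_force: 0.0
```

```bash
python3 - <<'E'
from cradle import *
np.set_printoptions(precision=1,suppress=True)
s=observe(); print(s["clock"],s["tcp_pos"],s["wrist_force"],s["opening"]); im,c=snap("wrist","w18")
x,y=proj(c,[[615.1,-112.4,150]])[0].astype(int); print(x,y)
g=cv2.cvtColor(cv2.GaussianBlur(im,(3,3),0),cv2.COLOR_BGR2GRAY); x0,y0=x-80,max(0,y-90); roi=cv2.resize(g[y0:y+90,x0:x+80],None,fx=3,fy=3,interpolation=cv2.INTER_CUBIC)
for nm,z,d in(("knob",181,26),("disc",141,60)):
    r0=342*d/2/(s["tcp_pos"][2]+165-z)*3
    r=cv2.HoughCircles(roi,cv2.HOUGH_GRADIENT,1,20,param1=120,param2=20,minRadius=int(r0*.82),maxRadius=int(r0*1.15))
    if r is None: print(nm,None); continue
    for q in r[0][:2]: print(nm,q[2]/r0,onz(c,[q[:2]/3+[x0,y0]],z)[0])
for r in screws(im,c): print(*r)
h=HS(cv2.GaussianBlur(im,(3,3),0)); st=((h[:,:,1]<30)&(h[:,:,2]>60))
for n in("scene","side"):
    a,cc=snap(n,n+"3"); hh=HS(a); p=proj(cc,[[615,-112,107+20]])[0].astype(int); m=cv2.inRange(hh,(0,0,60),(180,50,255)); k=np.zeros_like(m); cv2.circle(k,tuple(int(v) for v in p),28,255,-1); ys,xs=np.nonzero(m&k); print(n,p,"steel box",xs.min(),xs.max(),ys.min(),ys.max(),"expected",proj(cc,[[615,-112,107],[615,-112,181]]))
E
```

```text
34.45 [ 615.9 -109.9  256.9] [ 1.  -0.7 -0.9] 85.45231635775761
281 203
knob 0.8778643023505126 [ 615.3 -112.3  181. ]
knob 0.9067652269828597 [ 615.1 -105.5  181. ]
disc 0.9592337831000967 [ 615.  -113.3  141. ]
disc 0.8898696023795687 [ 615.3 -105.3  141. ]
[314.3 129. ] 37 [652.3 -62.4]
[245.1 134.1] 38 [573.2 -68.1]
scene [314 209] steel box 304 335 189 222 expected [[314.3 215.4]
 [316.  192.2]]
side [293 206] steel box 275 310 184 227 expected [[293.9 213.5]
 [294.1 186. ]]
```

The weight stands upright at (615.2,-112.8), over the block at (615.1,-112.4). The gripper is open and well clear, so I'm handing in.

```bash
python3 -c "
from station import *
print(close_job())"
```

```text
the job is handed in; nothing more can be done
None
```

The job is handed in at about 35 s: walnut, pine, small block and weight are stacked in the blue cradle and released, each within about 1 mm of the piece below by the wrist camera; the red cradle was left empty and nothing went near the big block, oak or glue, though I took no final picture of those three.

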